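Knock the crate's pivot pin home, then free the sagging bolt and hold the gate ajar

TASK

The pivot pin of the lock-up crate's gate has crept up: knock it fully home with a brisk tap of the mallet, lift the mallet off it and set it back down on the table, clear of the crate. Then take the sagging barrel bolt by its knob, lift it over the bent keeper as you draw it fully back, without wrenching it, pull the self-closing gate about a hand's width ajar and finish still holding it there so that buyers can look in. Leave the two jars and the candlestick standing beside the crate where they are.

Things in the scene. Friction and masses are not known exactly. Their poses are not given: they have to be found in the camera images.
- crate: slatted pale-timber lock-up crate, 200 deep (x) x 400 wide (y) x 200 mm high, fixed to the table, with jars inside. Origin: centre of its underside; its x axis points from the gate side into the crate (the gate faces -x, the robot's side), y to the left, z up. Its roof is at 200 mm; the front face of gate and latch post is at x = -100 mm.
- pivot_pin (a joint): height in m by which the gate's top pivot pin stands proud; 0 = fully home (head flat on the strap). Friction-fit: moves under about 10 N downward and stays where it is left, down to a hard stop at 0. It starts about 18 to 28 mm proud.
- pin_top (a point): centre of the flat top of the pin's steel head (20 mm across, 6 mm thick), at the front left corner of the crate's roof. When home its top is 210 mm above the table; the strap round it is at 204 mm. Nothing within 150 mm of it stands higher than that strap.
- mallet: rubber mallet standing on one face of its head: head a vertical cylinder 52 mm across, 76 mm tall; wooden handle level at mid-height (38 mm), 22 mm wide, 26 mm tall, reaching from 26 to 191 mm from the head's axis along the body's -x. About 0.5 kg, mostly in the head. Origin: centre of the lower striking face, z up. It stands in front of the crate at the left or the right.
- mallet_grip (a point): point in the middle of the mallet's handle, 85 mm from the head's axis and 38 mm above the lower face: a good place to grip, fingers on either side of the handle.
- gate (a joint): opening angle of the gate in rad, 0 = shut, growing as its free edge swings out towards the robot (seen from above, clockwise about the hinge at its left). A spring hinge pulls it shut: about 0.6 N m when shut, 1.1 N m at 0.33 rad. The leaf is 18 mm thick, z 15 to 195 mm, and its free edge is 325 mm from the hinge axis.
- gate_hinge (a point): point on the gate's vertical hinge axis (also the pin's axis) 155 mm above the table, at crate x = -91, y = +185 mm.
- gate_edge (a point): top of the gate's free (right) edge, middle of its thickness.
- sag (a joint): tilt in rad of the whole barrel bolt (plate, guides, rod, knob) about the one rear screw it still hangs on, on the leaf's front face, 185 mm along it from the hinge, 155 mm above the table, 115 mm from the knob's staff. 0 = level; -0.075 = hanging at its stop, held by gravity (about 3 N at the knob lifts it); at most +0.10. It clears the keeper above about -0.04.
- bolt (a joint): how far the bolt is drawn, in m: 0 = shot, 0.048 = fully drawn, at its stop. It slides along its rod towards the hinge under about 2 N. A notch worn in the rod's underside sits over the keeper's bent lip and blocks drawing beyond about 5 mm until the bolt is lifted; the tip is free of the keeper beyond about 36 mm.
- knob_grip (a point): middle of the grip length of the bolt's 12 mm steel staff, which sticks out level from the rod, square to the gate, to the robot, and ends in a 22 mm ball. 52 mm in front of the gate's face (grip length 32 to 64 mm, keeper and guides end at 32), 146 mm above the table hanging, 155 level. Moves with the bolt. Pinch it from above, fingers left and right; the keeper begins 33 mm to its right.
- keeper_lip (a point): middle of the top edge of the keeper's lip, the near edge of its floor bent up, 141 mm above the table, 4 mm thick. The keeper is a steel cradle open at the top on the latch post at the right, with an upright ear in front of the rod that stops the gate opening until the bolt is drawn.
- keeper: the steel keeper, a fixed part of the crate, 46 mm long; same origin and axes as the crate.
- gate_leaf: the timber gate leaf with the bolt on it. Origin on the hinge axis at table height; y points from the leaf to its hinge, -x out of its front face.
- bolt_knob: the staff and ball of the bolt; origin at the rear screw when shot, axes as the leaf's, tilting with the bolt. Use knob_grip to reach it.
- pin_head: the head of the pivot pin; origin at the centre of its underside.
- jar_near: lidded glass jar, 72 mm across, 120 mm tall, at the front left or front right of the crate, opposite the mallet; leave alone.
- jar_far: lidded glass jar, 72 mm across, 120 mm tall, left of the crate; leave alone.
- candlestick: turned wooden candlestick, 76 mm across, 125 mm tall, right of the crate; leave alone.
There are look-alikes about, which are no part of the job. Leave any orange or purple look-alike of the mallet alone.

How it is judged:
By the outcome, as a careful person would: the job done as asked, in the order asked, and still so for the second after the job is handed in, while the arm keeps its last pose, push and grip.
It also fails if it takes over 58 s, if anything falls off the work surface, if the arm or the gripper's body presses on something with over 40 N, if the wrist force passes 120 N, or if a joint passes its speed limit or range.

ROBOT

A 6-joint arm with a two-finger parallel gripper is mounted at the origin on the work surface. World frame = base frame: x ahead of the robot, y to its left, z up, the work surface at z = 0. Lengths are in m, angles in rad, forces in N, time in s.
With the tool pointing down it reaches from about 0.2 to 0.875 m from the base axis. Payload 3.4 kg.
Tool frame: the origin (TCP) lies on the centre line of the jaws, within the pads' length; the fingertips stand nose_length ahead of it and the grasp point (between the pads) lies 8 mm behind it (nose_length is the distance from the TCP to the fingertips, in m); z points along the fingers, y is the direction in which the jaws open and shut (so a half turn about z gives the same grasp; the last joint's range is limited). The gripper opens to 94 mm and grips with 3 to 60 N. Pads are 16 mm wide; open, the fingers measure 119 mm over their backs; the gripper's body (75 mm by 177 mm) begins 78 mm behind the grasp point.
Start: joints at [0.985, 0.276, 1.505, -0, 1.361, -0.121], TCP at [0.258, 0.514, 0.184] pointing down, gripper open.
Joint ranges: [-2.89, 2.89], [-0.75, 2.08], [0.22, 2.7], [-1.18, 4.32], [0.11, 2.71], [-2.7, 2.7]. Speed limits (rad/s): [2.57, 2.57, 3.14, 3.14, 3.14, 3.14].

INTERFACE

Orientations are given as a rotation vector (axis times angle).
In Python, from rig import get_state, read_camera, camera_params, job_done, search_frame, regions_of, nose_length gives the robot as it stands.
- The arm moves only by the tool apply_moves, never from a script. Its argument "steps" is a list of rows, each a list of 2 entries, a list of its own where there are three numbers: the shift along the world's x, y, z in cm, then the turn, a rotation vector about the world's x, y, z in rad. In form: [[[tx, ty, tz], [ax, ay, az]], ...]. A call has 1 to 12 rows; each row shifts and turns the pose as measured when the row begins; what a row does not reach is not made up. A row lasts 1/10 s, in which the tool goes at most 50 mm and 8.59 degrees, less where a joint would pass 70% of its speed; a pose out of reach is approached as far as the arm can. A call with a gripper value outside its range is refused whole. "jaw" is the opening, from 0 (shut) to 1 (fully open), set as the call begins (left out, the last holds). The fingers move at their own pace and stop on an object; "grip_force" is the grip in N (left out, the last holds). Time passes only in rows, so rows that do not move let the fingers close. It gives the time, the measured TCP pose, the force and the opening at its end, in the units of the state.
- get_state(): the state, without advancing time (a new reading comes with each control period).
- read_camera(name): name is "scene" or "side" or "wrist"; returns the picture (420x560x3 uint8, red, green, blue); there is no depth.
- camera_params(name): a dict with "intrinsics" (3x3 intrinsics, pixels), "k1" (the pictures are not rectified: a ray, as slopes to the right and down, at radius r is drawn at 1 + k1 r^2 times it, then the intrinsics apply), "R" (3x3) and "t" (3): a world point X has camera coordinates R X + t. Camera axes: x right, y down, z forward; pixel columns grow to the right and rows downward; lengths in m; the calibration is good to about 2 mm. A picture is of the moment at which its call begins: read the wrist's pose just before it. camera_params takes no time and is no camera call; for the wrist camera it gives the pose at the moment of the call.
- job_done(): hands the job in, once; it reports no verdict.
Trained networks look in the newest picture that a camera, given by its name, has taken for a name from the list of things; names that differ only in an ending like _2 or _b are one class to them, and where a whole thing is asked for, a point or a joint stands for the part that bears it (a point fixed in the world has none). Each returns a list of dicts, best first, with "confidence" (0 to 1); they miss things now and then, are a little off and sometimes report something else, mostly with a low value. They report only what shows in the picture. A call takes as long as a camera call. They do not tell look-alikes from the thing itself.
- search_frame(camera, name): "bbox" ([left, top, right, bottom] in pixels, round what is visible of it).
- regions_of(camera, name): "mask" (420x560 bool, what is visible of it) and "bbox" ([left, top, right, bottom] in pixels, round what is visible of it).
The state is a dict: "time": time; "qpos": joint angles; "qd": joint speeds; "tau": joint torques, N m; "position": TCP position; "eef_rot": TCP orientation; "wrist_force": force on the tool from outside, world axes, zero at the start; "moment": the same for the moment, N m; "opening": opening from 0.0 (shut) to 1.0 (fully open).
Only numpy, scipy, OpenCV 4.12 (cv2) and the standard library are available. Lean on these libraries where they do the work, as an engineer would, in place of code of your own. Each camera call takes 0.05 s, during which the arm holds its last target.

## Working session

There is one attempt and no reset: what is moved stays moved. The work goes in short steps, Python scripts to look and compute and a tool call to move; the robot and the scene stay as the last step left them, time stands still between calls to the robot, and variables do not carry over. Pictures are saved under pics/ and viewed, and the job is handed in when it is done.

Besides the shell and the picture viewer there is one more tool, called after "Call:" by a JSON object that holds its "op" and its "data", one argument or row to a line. apply_moves: Moves the arm, as the interface text tells. Its arguments: {"type":"object","properties":{"steps":{"type":"array"},"jaw":{"type":"number"},"grip_force":{"type":"number"}},"required":["steps"]}

```bash
ls; mkdir -p pics; python3 - <<'E'
from rig import *
import cv2, numpy as np
s=get_state(); print(s); print(nose_length if not callable(nose_length) else nose_length())
for n in ["scene","side","wrist"]:
    im=read_camera(n); cv2.imwrite(f"pics/{n}0.png",im[:,:,::-1])
    p=camera_params(n); print(n,p)
    for t in (["crate","mallet","pin_top","gate_hinge","knob_grip","keeper_lip","gate_edge","mallet_grip","jar_near","jar_far","candlestick","pin_head","keeper"] if n!="wrist" else ["mallet"]):
        pass
E
```

```text
pics
{'time': 0.0, 'qpos': array([ 9.84994121e-01,  2.76616653e-01,  1.50607461e+00,  2.85465969e-08,
        1.36072782e+00, -1.20993929e-01]), 'qd': array([ 0.00116119, -0.00197936,  0.00081669, -0.00126723, -0.00141876,
       -0.00059731]), 'tau': array([-7.26596300e-04, -4.04588771e+01, -2.37223238e+01,  7.02281180e-02,
        3.46372824e-02, -9.31620366e-05]), 'position': array([0.25741608, 0.51349835, 0.18311577]), 'eef_rot': array([-7.23418520e-01, -3.05651622e+00,  2.69108490e-03]), 'wrist_force': array([ 0.02814344, -1.41749852,  0.73439531]), 'moment': array([-0.03138478,  0.00453619,  0.00894892]), 'opening': 1.0023987953236477}
0.011
scene {'intrinsics': array([[381.07065296,   0.        , 283.82127058],
       [  0.        , 381.07065296, 201.75739793],
       [  0.        ,   0.        ,   1.        ]]), 'k1': -0.017875591614586482, 'R': array([[ 0.1026152 ,  0.99471489, -0.00352318],
       [ 0.78433899, -0.08309009, -0.61474254],
       [-0.61178629,  0.06031856, -0.78871998]]), 't': array([-0.04407431, -0.23967884,  1.44463029])}
side {'intrinsics': array([[390.89196868,   0.        , 281.06130494],
       [  0.        , 390.89196868, 208.28089126],
       [  0.        ,   0.        ,   1.        ]]), 'k1': 0.0005752270270536495, 'R': array([[ 0.94504888, -0.3266154 ,  0.01431746],
       [-0.20768058, -0.63358548, -0.74527727],
       [ 0.25249037,  0.70135   , -0.66660093]]), 't': array([-0.42652294,  0.18099169,  1.18985428])}
wrist {'intrinsics': array([[365.7194021 ,   0.        , 278.55561804],
       [  0.        , 365.7194021 , 210.97399743],
       [  0.        ,   0.        ,   1.        ]]), 'k1': -0.07486374438671228, 'R': array([[ 4.48086911e-01,  8.93989780e-01, -6.27452095e-04],
       [ 8.66671212e-01, -4.34221863e-01,  2.45626514e-01],
       [ 2.19315140e-01, -1.10605821e-01, -9.69364339e-01]]), 't': array([-0.57456564, -0.0264038 ,  0.38926736])}
```

View pics/scene0.png

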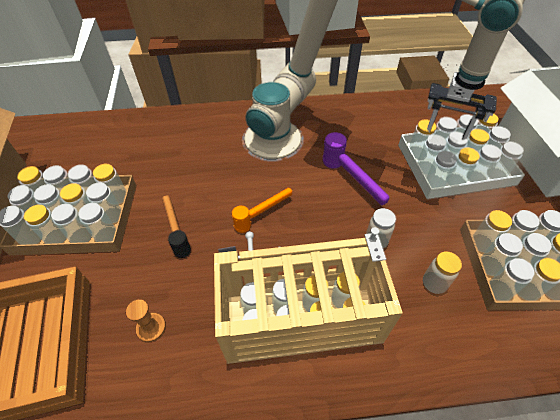

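View pics/side0.png

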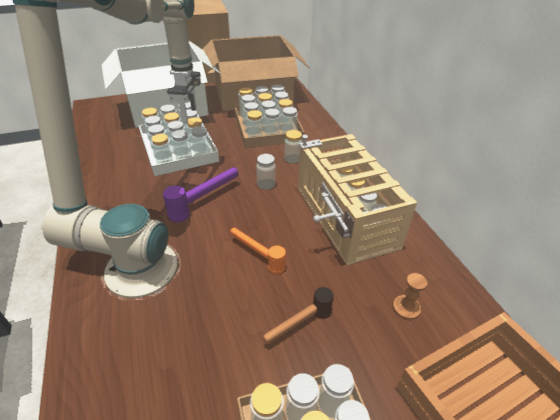

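View pics/wrist0.png

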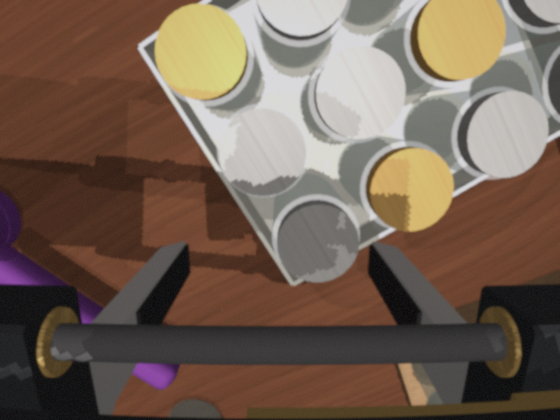

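The candidates are a black-headed mallet with a wooden handle (scene 180,244; side 322,302), an orange one (scene 242,218) and a purple one (scene 335,150). The black one fits, since it isn't orange or purple and stands front right, opposite jar_near at front left. Next I'll confirm it in a crop and measure.

```bash
cat > h.py <<'E'
from rig import *
import cv2, numpy as np
from scipy.optimize import least_squares
from scipy.spatial.transform import Rotation as Ro
def proj(p,X):
    X=np.atleast_2d(X); c=X@p["R"].T+p["t"]; u=c[:,:2]/c[:,2:]; r2=(u**2).sum(1,keepdims=True)
    u=u*(1+p["k1"]*r2); K=p["intrinsics"]; return u*[K[0,0],K[1,1]]+[K[0,2],K[1,2]]
def onplane(p,px,z):
    f=lambda a: (proj(p,[a[0],a[1],z])[0]-px)
    # start from undistorted ray
    K=p["intrinsics"]; d=p["R"].T@np.array([(px[0]-K[0,2])/K[0,0],(px[1]-K[1,2])/K[1,1],1]); C=-p["R"].T@p["t"]
    s=(z-C[2])/d[2]; return least_squares(f,(C+s*d)[:2]).x
def tri(obs,x0=(0.6,0,0.1)):
    r=least_squares(lambda X: np.concatenate([proj(p,X)[0]-px for p,px in obs]),x0); return r.x, np.abs(r.fun).max()
E
python3 - <<'E'
from h import *
for n in ["scene","side"]:
    im=read_camera(n); cv2.imwrite("pics/%s1.png"%n,im[:,:,::-1])
    for t in ["crate","mallet","pin_top","gate_hinge","knob_grip","keeper_lip","gate_edge","mallet_grip","jar_near","jar_far","candlestick","pin_head","keeper","bolt_knob"]:
        print(n,t,[(np.round(d["bbox"]).astype(int).tolist(),round(d["confidence"],2)) for d in search_frame(n,t)[:4]])
a=cv2.imread("pics/scene1.png"); b=cv2.imread("pics/side1.png")
c1=cv2.resize(a[190:265,150:300],(800,400),interpolation=cv2.INTER_CUBIC)
c2=cv2.resize(b[190:340,255:395],None,fx=4,fy=4,interpolation=cv2.INTER_CUBIC)
cv2.imwrite("pics/c1.png",c1);cv2.imwrite("pics/c2.png",b[120:260,280:420].repeat(4,0).repeat(4,1))
cv2.imwrite("pics/c3.png",a[225:365,205:405].repeat(4,0).repeat(4,1))
E
```

```text
scene crate [([216, 228, 403, 365], 0.9)]
scene mallet [([166, 194, 189, 258], 0.8), ([322, 133, 390, 204], 0.79), ([236, 189, 291, 230], 0.74)]
scene pin_top [([371, 230, 377, 235], 0.55)]
scene gate_hinge [([238, 233, 367, 288], 0.94)]
scene knob_grip [([369, 228, 380, 240], 0.25)]
scene keeper_lip [([422, 252, 458, 292], 0.73), ([219, 246, 232, 251], 0.59), ([239, 230, 369, 290], 0.37)]
scene gate_edge [([240, 232, 367, 286], 0.69)]
scene mallet_grip [([230, 188, 290, 233], 0.83), ([164, 196, 192, 254], 0.69), ([326, 132, 391, 208], 0.65)]
scene jar_near [([365, 210, 398, 246], 0.6)]
scene jar_far [([423, 251, 462, 290], 0.83), ([215, 225, 402, 364], 0.24)]
scene candlestick [([124, 299, 169, 341], 0.85)]
scene pin_head [([371, 226, 380, 235], 0.59)]
scene keeper [([218, 250, 235, 254], 0.6), ([239, 230, 368, 289], 0.46)]
scene bolt_knob [([126, 296, 168, 341], 0.71), ([247, 232, 252, 251], 0.43)]
side crate [([298, 132, 415, 265], 0.68)]
side mallet [([162, 166, 239, 223], 0.81), ([262, 286, 336, 344], 0.75), ([234, 231, 288, 275], 0.74)]
side pin_top [([336, 211, 356, 238], 0.6)]
side gate_hinge []
side knob_grip [([318, 215, 335, 224], 0.57)]
side keeper_lip [([334, 209, 352, 239], 0.61)]
side gate_edge [([300, 147, 352, 249], 0.7)]
side mallet_grip [([229, 230, 290, 278], 0.98), ([164, 168, 240, 222], 0.82), ([315, 179, 347, 232], 0.33)]
side jar_near [([300, 149, 352, 247], 0.75), ([256, 155, 276, 190], 0.73)]
side jar_far [([286, 129, 302, 164], 0.83)]
side candlestick [([392, 271, 431, 322], 0.67), ([338, 210, 356, 241], 0.25)]
side pin_head []
side keeper [([336, 208, 357, 241], 0.71), ([300, 148, 352, 250], 0.44)]
side bolt_knob [([314, 211, 335, 222], 0.57)]
```

View pics/c1.png

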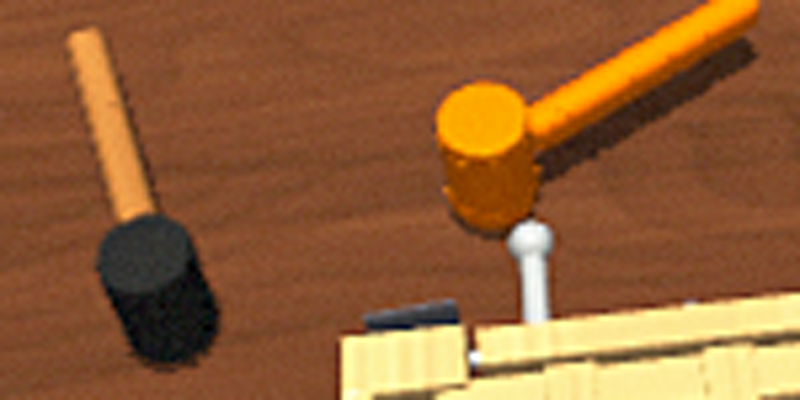

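View pics/c2.png

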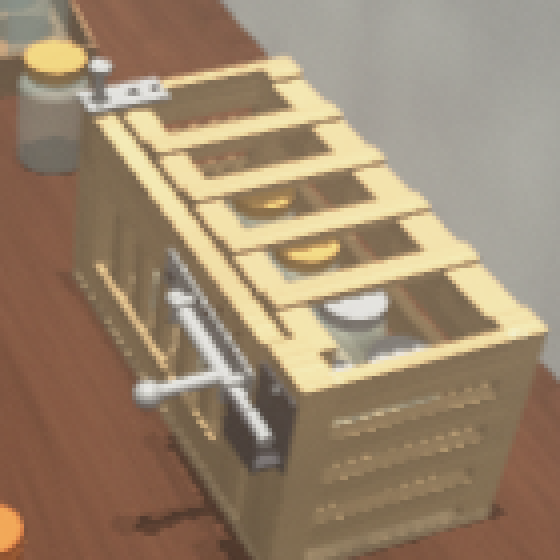

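View pics/c3.png

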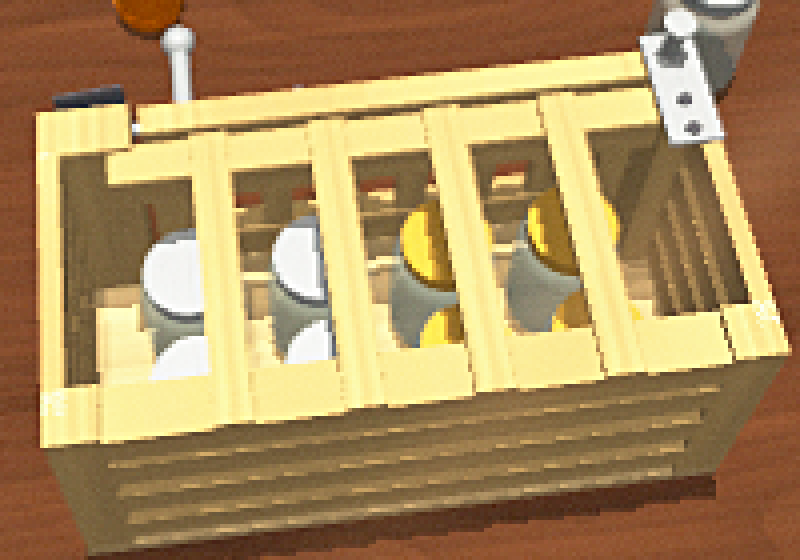

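The crop confirms the black mallet with the wooden handle, which I'll use. The bolt knob ball is at scene (249,234) and the pin head at scene (375,230) and side (305,136). Next I'll fit the crate and mallet poses.

```bash
python3 - <<'E'
from h import *
S=camera_params("scene");D=camera_params("side")
obs=[(S,(214,253.2),(-.1,-.2,.2)),(S,(215,322.5),(.1,-.2,.2)),(S,(402,301.5),(.1,.2,.2)),
(D,(354.2,217),(-.1,-.2,.2)),(D,(417,203.7),(.1,-.2,.2)),(D,(354.5,135.5),(.1,.2,.2))]
def W(a,l): c,s=np.cos(a[2]),np.sin(a[2]); l=np.array(l); return np.array([a[0]+c*l[0]-s*l[1],a[1]+s*l[0]+c*l[1],l[2]])
f=lambda a: np.concatenate([proj(p,W(a,l))[0]-px for p,px,l in obs])
r=least_squares(f,[.6,0,0]); print("crate",r.x.round(4),r.fun.round(1)); a=r.x
print("pin tri",tri([(S,(375,230.5)),(D,(305,136.5))]),"pin xy pred",W(a,(-.091,.185,.21)))
print("ball tri",tri([(S,(249.5,234.5)),(D,(316.7,218.2))]))
print("knob_grip pred",W(a,(-.152,.185-.185-.115,.146)))
print("lip screen", proj(D,W(a,(-.1,-.115,.2))))
# mallet: fit head and handle
# scene head top centre c1: (145,252)/5.333+(150,190)
ht=np.array([145,252])/5.333+[150,190]; print("top scene",ht,onplane(S,ht,.076))
he=np.array([86,36])/5.333+[150,190]; print("handle end top scene",onplane(S,he,.051))
b=cv2.imread("pics/side1.png"); cv2.imwrite("pics/c4.png",b[270:355,250:350].repeat(7,0).repeat(7,1))
for j in[("jar_near",S,(381,228)),("near side",D,(266,172)),("far",S,(443,272)),("far",D,(293,147)),("cs",S,(147,320)),("cs",D,(411,297)),("orange S",S,(241,218)),("orange D",D,(277,258))]: print(j[0],onplane(j[1],j[2],.06))
E
```

```text
crate [0.6812 0.0152 0.0283] [-1.2 -4.4 -0.5  8.2 -2.4  4.9 -3.1  1.8 -4.5 -1.1 -7.2 -1.6]
pin tri (array([0.60005234, 0.19997832, 0.23530392]), np.float64(0.7434288859940352)) pin xy pred [0.58497255 0.19758541 0.21      ]
ball tri (array([ 0.52243334, -0.10154631,  0.14692946]), np.float64(0.8861479534509158))
knob_grip pred [ 0.5324881  -0.10402093  0.146     ]
lip screen [[337.05708937 199.83149564]]
top scene [177.18919932 237.25295331] [ 0.46139147 -0.30838245]
handle end top scene [ 0.28710377 -0.36054352]
jar_near [0.48099172 0.28241549]
near side [0.48429667 0.27048817]
far [0.63956814 0.41310356]
far [0.63978029 0.39911816]
cs [ 0.69134379 -0.3717981 ]
cs [ 0.68671551 -0.38681187]
orange S [ 0.40143142 -0.12617163]
orange D [ 0.38848079 -0.14268914]
```

View pics/c4.png

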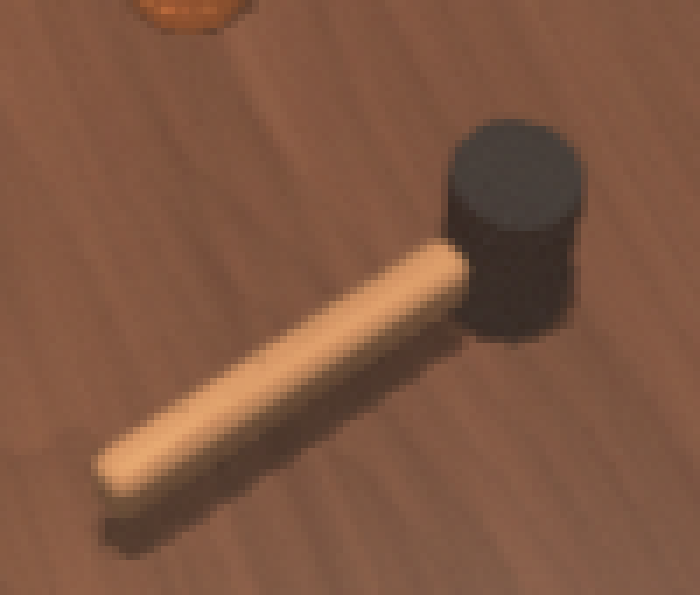

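```bash
cat >> h.py <<'E'
def W(a,l): c,s=np.cos(a[2]),np.sin(a[2]); l=np.array(l); return np.array([a[0]+c*l[0]-s*l[1],a[1]+s*l[0]+c*l[1],l[2]])
E
python3 - <<'E'
from h import *
S=camera_params("scene");D=camera_params("side")
obs=[(S,(177.2,237.3),(0,0,.076)),(D,(323.6,295),(0,0,.076)),(S,(166.1,196.7),(-.191,0,.051)),(D,(250+102/7,270+465/7),(-.191,0,.049))]
f=lambda a: np.concatenate([proj(p,W(a,l))[0]-px for p,px,l in obs])
r=least_squares(f,[.45,-.3,0.3]); print("mallet",r.x.round(4),r.fun.round(1)); print("grip",W(r.x,(-.085,0,.038)))
obs=[(S,(375,230.5),(-.091,.185,.235)),(D,(305,136.5),(-.091,.185,.235)),(S,(249.5,234.5),(-.175,-.115,.146)),(D,(316.7,218.2),(-.175,-.115,.146)),(S,(214,253.2),(-.1,-.2,.2)),(D,(354.2,217),(-.1,-.2,.2))]
f=lambda a: np.concatenate([proj(p,W(a,l))[0]-px for p,px,l in obs])
r=least_squares(f,[.68,0,0]); a=r.x;print("crate",r.x.round(4),r.fun.round(1))
for n,p in(("scene",S),("side",D)):
    im=cv2.resize(cv2.imread(f"pics/{n}1.png"),None,fx=3,fy=3)
    for z in (0,.2):
        c=[W(a,(x,y,z)) for x,y in((-.1,-.2),(.1,-.2),(.1,.2),(-.1,.2))]
        pts=(proj(p,c)*3+1).astype(int); cv2.polylines(im,[pts],True,(0,0,255) if z else (255,0,0),1)
    x,y=(190,215) if n=="scene" else (270,110)
    cv2.imwrite(f"pics/o_{n}.png",im[y*3:y*3+500,x*3:x*3+700])
E
```

```text
mallet [ 0.4631 -0.311   0.2863] [-1.   0.5  0.3 -1.9 -1.2 -1.6 -0.5 -0.4]
grip [ 0.38155884 -0.33504605  0.038     ]
crate [0.6948 0.0174 0.0207] [-0.2  0.6 -0.8 -0.7 -0.5  0.9 -1.  -0.5 -0.1 -0.2  0.3  0.2]
```

View pics/o_scene.png

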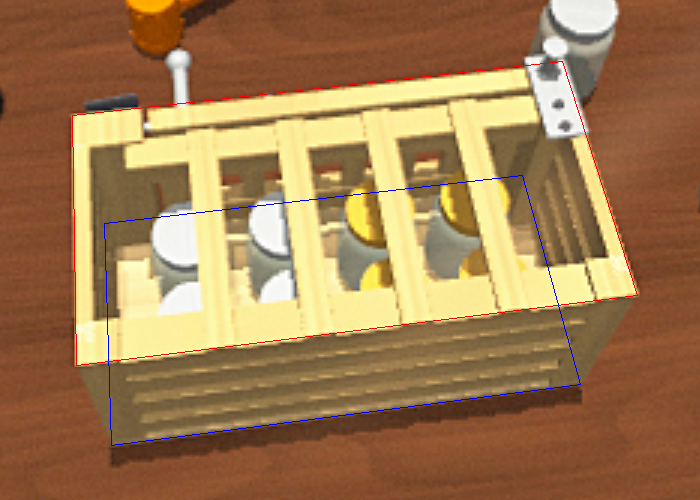

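View pics/o_side.png

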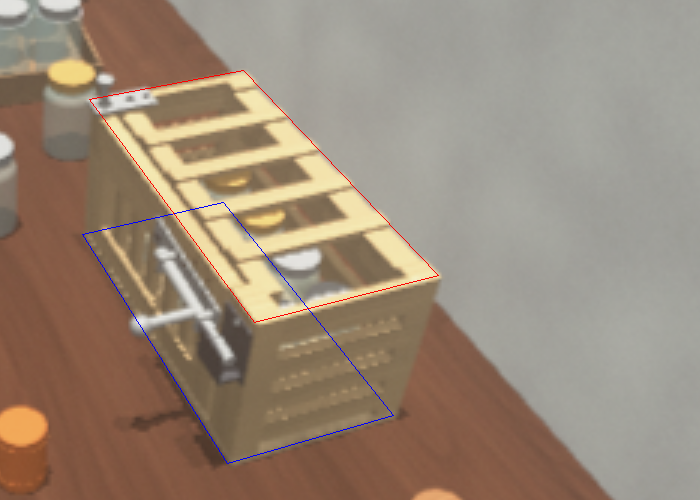

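Call:
{"op": "apply_moves", "data": {
  "steps": [
    [[1.5, -3, 3.5], [0, 0, -0.14]],
    [[1.5, -3, 3.5], [0, 0, -0.14]],
    [[1.5, -4, 2], [0, 0, -0.14]],
    [[1.5, -4.5, 0], [0, 0, -0.14]],
    [[1, -4.8, 0], [0, 0, -0.14]],
    [[1, -4.8, 0], [0, 0, -0.14]],
    [[1, -4.8, 0], [0, 0, -0.14]],
    [[1, -4.8, 0], [0, 0, -0.14]],
    [[0.5, -4.8, 0], [0, 0, -0.14]],
    [[0.5, -4.8, 0], [0, 0, -0.14]],
    [[0.5, -4.8, 0], [0, 0, -0.14]],
    [[0.5, -4.8, 0], [0, 0, -0.14]]
  ],
  "jaw": 1
}}

```text
time: 2.85
position: [0.3787, -0.0264, 0.2778]
eef_rot: [2.794, 1.422, 0.016]
wrist_force: [1.7, 1.3, 0.3]
opening: 1.004
```

Call:
{"op": "apply_moves", "data": {
  "steps": [
    [[0.3, -4.8, 0], [0, 0, -0.12]],
    [[0.3, -4.8, 0], [0, 0, -0.12]],
    [[0.3, -4.8, 0], [0, 0, -0.12]],
    [[0.3, -4.8, -1], [0, 0, -0.12]],
    [[0.3, -4.8, -1.5], [0, 0, -0.12]],
    [[0.2, -4.8, -2], [0, 0, -0.05]],
    [[0, -1, -2], [0, 0, 0]],
    [[0, 0, 0], [0, 0, 0]]
  ]
}}

```text
time: 3.65
position: [0.3941, -0.3362, 0.215]
eef_rot: [3.098, 0.393, 0.021]
wrist_force: [-0.4, 0.7, 0.1]
opening: 1.0
```

```bash
python3 - <<'E'
from h import *
s=get_state();p=camera_params("wrist");im=read_camera("wrist");R=Ro.from_rotvec(s["eef_rot"]).as_matrix()
print(s["time"],s["position"],"y ang",np.arctan2(R[1,1],R[0,1]),R[:,2],s["qpos"].round(2))
m=(0.4631,-.311,.2863)
for l in [(0,0,.076),(-.085,0,.051),(-.191,0,.051),(-.03,0,.051)]:
    q=proj(p,W(m,l))[0]; print(l,q.round(1)); cv2.circle(im,tuple(q.astype(int)),4,(0,255,0),1)
cv2.imwrite("pics/w2.png",im[:,:,::-1])
E
```

```text
3.65 [ 0.39408676 -0.33621412  0.21502572] y ang -1.3183781385562905 [ 0.01569663 -0.01656327 -0.9997396 ] [-0.84  0.16  1.58  0.    1.38  0.48]
(0, 0, 0.076) [267.  119.2]
(-0.085, 0, 0.051) [270.6 204.8]
(-0.191, 0, 0.051) [274.4 299.3]
(-0.03, 0, 0.051) [268.5 150.5]
```

View pics/w2.png

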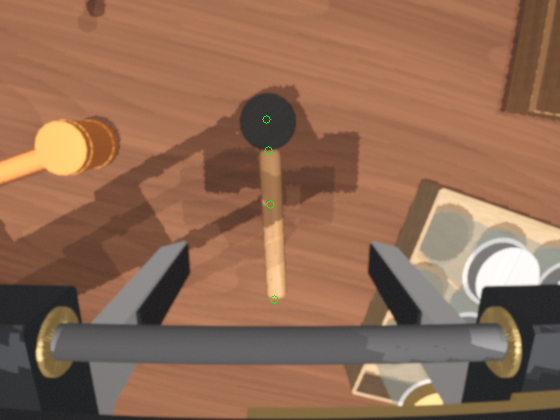

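Call:
{"op": "apply_moves", "data": {
  "steps": [
    [[0.1, 0.2, -4], [0.017, 0.016, 0.033]],
    [[0.1, 0.2, -4], [0, 0, 0]],
    [[0, 0, -4], [0, 0, 0]],
    [[0, 0, -3.5], [0, 0, 0]],
    [[0, 0, -2], [0, 0, 0]],
    [[0, 0, -0.8], [0, 0, 0]]
  ]
}}

```text
time: 4.3
position: [0.4037, -0.3304, 0.0398]
eef_rot: [3.091, 0.459, 0.024]
wrist_force: [-0.1, 1.0, 0.2]
opening: 1.002
```

Call:
{"op": "apply_moves", "data": {
  "steps": [
    [[-0.5, -0.15, -0.9], [0.01, 0.01, 0]],
    [[0, 0, 0], [0, 0, 0]]
  ]
}}

```text
time: 4.5
position: [0.3997, -0.3312, 0.0321]
eef_rot: [3.101, 0.464, 0.012]
wrist_force: [0.4, -0.6, -0.0]
opening: 1.002
```

```bash
python3 - <<'E'
from h import *
s=get_state();R=Ro.from_rotvec(s["eef_rot"]).as_matrix()
print(s["time"],s["position"],"y ang",np.arctan2(R[1,1],R[0,1]),R[:,2])
E
```

```text
4.5 [ 0.399687   -0.33124289  0.03207254] y ang -1.2734804601758192 [ 0.00841689 -0.00522313 -0.99995094]
```

Call:
{"op": "apply_moves", "data": {
  "steps": [
    [[0, 0, -0.2], [0, 0, 0]],
    [[0, 0, 0], [0, 0, 0]],
    [[0, 0, 0], [0, 0, 0]],
    [[0, 0, 0], [0, 0, 0]],
    [[0, 0, 0], [0, 0, 0]],
    [[0, 0, 0], [0, 0, 0]]
  ],
  "jaw": 0,
  "grip_force": 60
}}

```text
time: 5.1
position: [0.4024, -0.3341, 0.0345]
eef_rot: [3.093, 0.463, 0.02]
wrist_force: [0.5, -0.1, -0.0]
opening: 0.525
```

Call:
{"op": "apply_moves", "data": {
  "steps": [
    [[-0.2, 0.2, -0.3], [0, 0, 0]],
    [[0, 0, 0], [0, 0, 0]],
    [[0, 0, -0.1], [0, 0, 0]],
    [[0, 0, 0], [0, 0, 0]],
    [[0, 0, 0], [0, 0, 0]]
  ]
}}

```text
time: 5.6
position: [0.3998, -0.3314, 0.0299]
eef_rot: [3.094, 0.463, 0.019]
wrist_force: [0.4, 0.1, 0.0]
opening: 0.101
```

```bash
python3 - <<'E'
from h import *
s=get_state(); print(s["opening"],s["position"])
im=read_camera("wrist");cv2.imwrite("pics/w3.png",im[:,:,::-1])
im=read_camera("side");cv2.imwrite("pics/s3.png",im[230:370,220:360,::-1].repeat(4,0).repeat(4,1))
E
```

```text
0.10107115184060254 [ 0.39980521 -0.33143828  0.02987964]
```

View pics/w3.png

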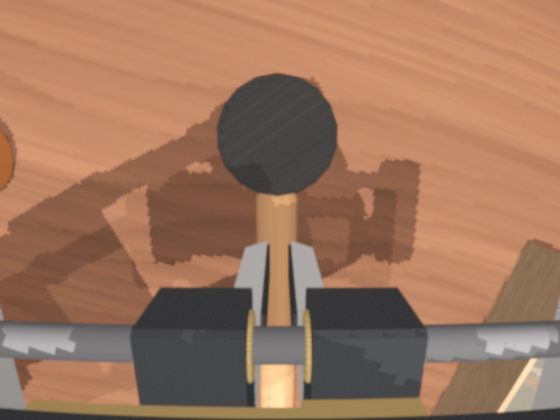

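View pics/s3.png

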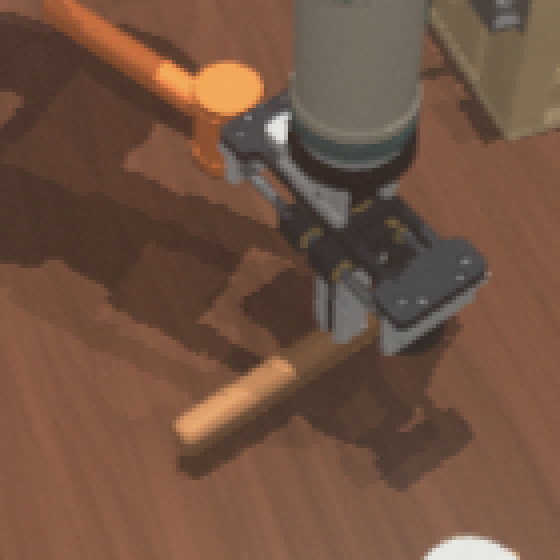

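Call:
{"op": "apply_moves", "data": {
  "steps": [
    [[0, 0, 0], [0, 0, 0]],
    [[0, 0, 0], [0, 0, 0]],
    [[0, 0, 2], [0, 0, 0]],
    [[0, 0, 3], [0, 0, 0]],
    [[0, 0, 4], [0, 0, 0]]
  ]
}}

```text
time: 6.2
position: [0.3962, -0.3278, 0.1167]
eef_rot: [3.105, 0.464, 0.007]
wrist_force: [1.3, -0.8, -0.4]
opening: 0.004
```

```bash
python3 - <<'E'
from h import *
s=get_state(); print(s["opening"],s["position"],s["wrist_force"],s["moment"])
im=read_camera("wrist");cv2.imwrite("pics/w4.png",im[:,:,::-1])
im=read_camera("side");cv2.imwrite("pics/s4.png",im[210:350,230:370,::-1].repeat(4,0).repeat(4,1))
E
```

```text
0.004298642637751139 [ 0.39620368 -0.32780019  0.11667176] [ 1.3355119  -0.76042761 -0.4461064 ] [-0.0052916   0.10712581  0.02348672]
```

View pics/w4.png

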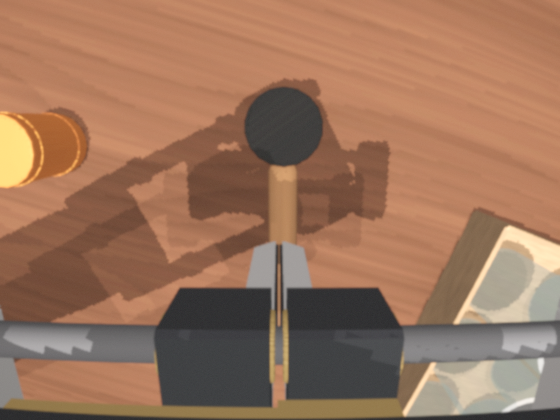

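View pics/s4.png

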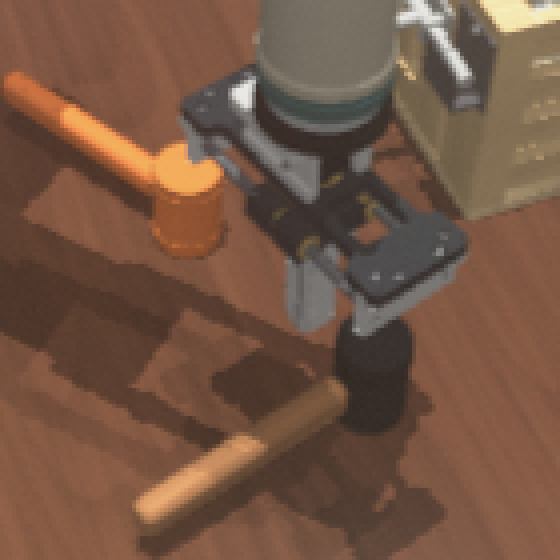

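The fingers shut above or past the handle: opening 0.004, mallet still standing at the same spot. I'll check where the fingertips really are against the reported pose.

```bash
python3 - <<'E'
from h import *
s=get_state();R=Ro.from_rotvec(s["eef_rot"]).as_matrix();P=s["position"];print(P)
for n in("scene","side"):
    p=camera_params(n);im=read_camera(n)[:,:,::-1].copy()
    big=cv2.resize(im,None,fx=5,fy=5,interpolation=cv2.INTER_CUBIC)
    for d,c in((0.011,(0,0,255)),(-.008,(0,255,0)),(-.03,(255,0,0))):
        q=proj(p,P+R[:,2]*d)[0];print(n,d,q.round(1));cv2.circle(big,tuple((q*5+2).astype(int)),4,c,1)
    x,y=(proj(p,P)[0]*5).astype(int)
    cv2.imwrite(f"pics/t_{n}.png",big[max(0,y-250):y+250,max(0,x-300):x+300])
c=camera_params("wrist"); print("cam-tcp in tool",R.T@(-c["R"].T@c["t"]-P))
E
```

```text
[ 0.40017771 -0.33199837  0.12210083]
scene 0.011 [167.6 213.5]
scene -0.008 [166.  209.4]
scene -0.03 [164.2 204.6]
side 0.011 [305.6 297.9]
side -0.008 [305.9 293.3]
side -0.03 [306.3 287.8]
cam-tcp in tool [ 0.07063256 -0.00112802 -0.19576662]
```

View pics/t_side.png

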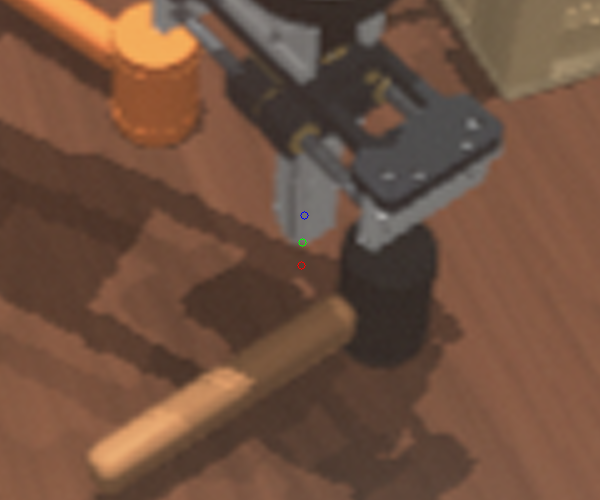

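View pics/t_scene.png

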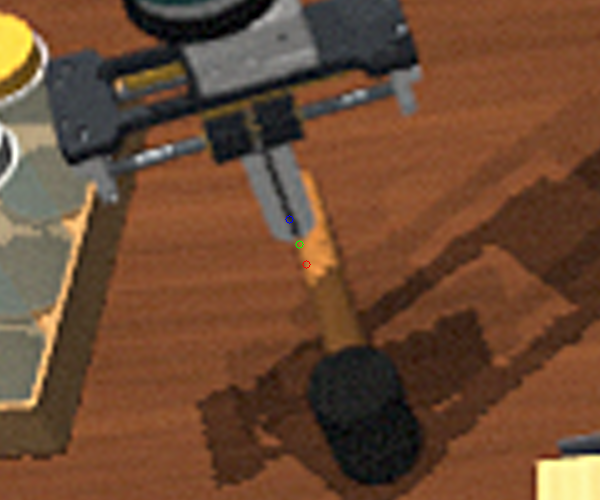

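```bash
python3 - <<'E'
from h import *
s=get_state();p=camera_params("wrist");im=read_camera("wrist");print(s["position"],s["time"])
g=im.astype(int).sum(2); print(g[125,275:295:5])
m=(g<190).astype(np.uint8)
n,l,st,ce=cv2.connectedComponentsWithStats(m[70:175,235:330])
i=1+np.argmax(st[1:,4]);print(st[i],ce[i]+[235,70])
m_=(0.4631,-.311,.2863)
th=np.linspace(0,6.28,40)
for dz in(0,.01,.02):
    q=p.copy(); C=-p["R"].T@p["t"]+[0,0,dz]; q["t"]=-p["R"]@C
    c=np.array([W(m_,(.026*np.cos(t),.026*np.sin(t),.076)) for t in th]); u=proj(q,c); print(dz,u.mean(0),np.ptp(u,axis=0))
S=camera_params("scene");P0=np.array([0.258,.514,.184]);R0=Ro.from_rotvec([-7.23418520e-01, -3.05651622e+00,  2.69108490e-03]).as_matrix()
im=cv2.resize(cv2.imread("pics/scene0.png"),None,fx=5,fy=5,interpolation=cv2.INTER_CUBIC)
for sg in(-1,1):
  for d,c in((.011,(0,0,255)),(-.009,(0,255,0))):
    q=proj(S,P0+R0@np.array([0,sg*.047,d]))[0];cv2.circle(im,tuple((q*5+2).astype(int)),5,c,1)
cv2.imwrite("pics/t0.png",im[400:800,2000:2600])
E
```

```text
[ 0.39702281 -0.32865356  0.1168146 ] 6.45
[190 190 195 182]
[  12   42   73   54 1201] [286.14238135 141.1582015 ]
0 [281.11598858 123.23095411] [80.40784783 82.02307706]
0.01 [280.92912265 123.17604414] [77.22291886 78.77326285]
0.02 [280.75645636 123.12424799] [74.28048356 75.77101786]
```

View pics/t0.png

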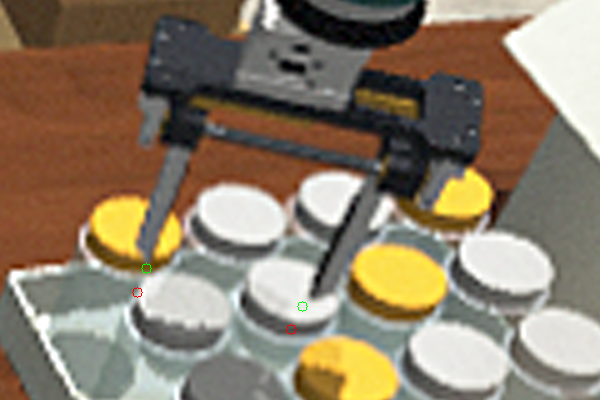

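The true fingertips sit about 11 mm behind the reported TCP, not 11 mm ahead; both outside cameras and the start picture agree. I'll re-grasp about 20 mm lower.

Call:
{"op": "apply_moves", "data": {
  "steps": [
    [[0, 0, 0], [0, 0, 0]],
    [[0, 0, 0], [0, 0, 0]],
    [[0, -0.2, 0], [0, 0, 0]],
    [[0, 0, -1], [0, 0, 0]],
    [[0, 0, -2], [0, 0, 0]],
    [[0, 0, -2], [0, 0, 0]],
    [[0, 0, -2], [0, 0, 0]]
  ],
  "jaw": 0.7
}}

```text
time: 7.2
position: [0.396, -0.33, 0.0402]
eef_rot: [3.106, 0.464, 0.007]
wrist_force: [0.1, 0.3, 0.6]
opening: 0.566
```

```bash
python3 - <<'E'
from h import *
ps=[]
for i in range(3):
    s=get_state(); ps.append(s["position"]); im=read_camera("wrist")
print(np.array(ps),s["opening"],s["wrist_force"]); R=Ro.from_rotvec(s["eef_rot"]).as_matrix();print(np.arctan2(R[1,1],R[0,1]),R[:,2])
cv2.imwrite("pics/w5.png",im[:,:,::-1])
E
```

```text
[[ 0.39596872 -0.32995672  0.04020167]
 [ 0.393852   -0.3277799   0.03699782]
 [ 0.39398468 -0.32783925  0.0384175 ]] 0.6515611208112109 [-0.39606038  0.05969624  0.3145946 ]
-1.2740552835337537 [-3.93564742e-04  4.38876900e-03 -9.99990292e-01]
```

View pics/w5.png

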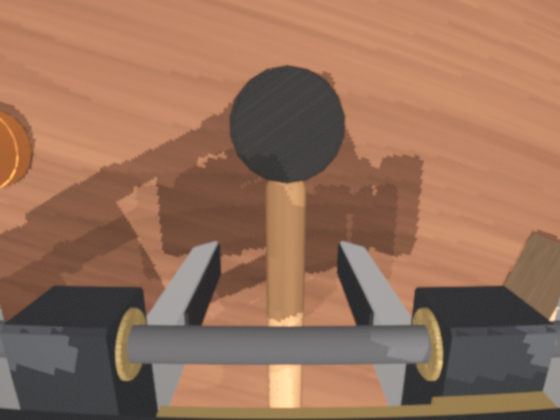

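Call:
{"op": "apply_moves", "data": {
  "steps": [
    [[0, -0.2, -1.5], [0, 0, 0]],
    [[0, 0, -1.3], [0, 0, 0]],
    [[0, 0, 0], [0, 0, 0]]
  ]
}}

```text
time: 7.65
position: [0.3969, -0.3329, 0.0136]
eef_rot: [3.105, 0.464, 0.008]
wrist_force: [0.0, -0.2, 0.4]
opening: 0.699
```

```bash
python3 - <<'E'
from h import *
ps=[]
for i in range(3):
    s=get_state(); ps.append(s["position"]); im=read_camera("side")
print(np.array(ps),s["opening"],s["wrist_force"])
cv2.imwrite("pics/s5.png",cv2.resize(im[220:350,240:380,::-1],None,fx=5,fy=5,interpolation=cv2.INTER_CUBIC))
E
```

```text
[[ 0.39685931 -0.33294167  0.01360865]
 [ 0.39734069 -0.3334814   0.01438416]
 [ 0.3976806  -0.3337908   0.014832  ]] 0.6971866079304234 [0.09820775 1.04796238 0.82431849]
```

View pics/s5.png

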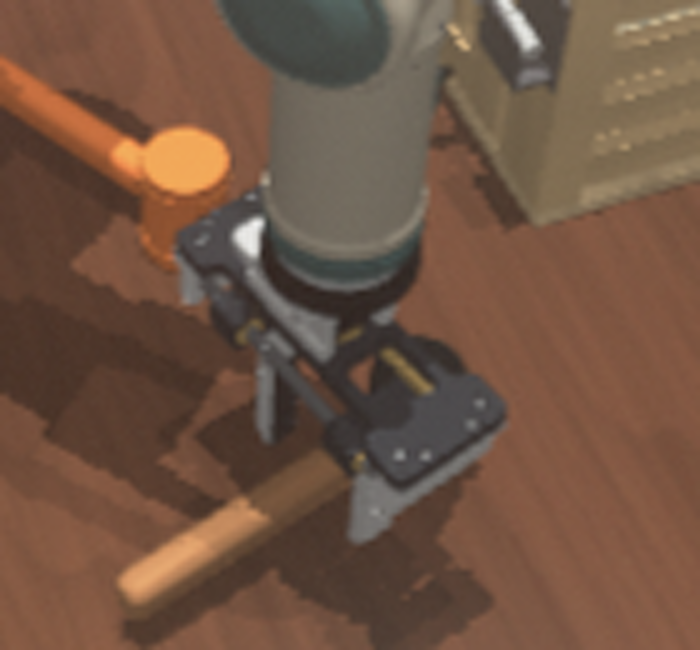

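Call:
{"op": "apply_moves", "data": {
  "steps": [
    [[0, 0, -0.4], [0, 0, 0]],
    [[0, 0, 0], [0, 0, 0]],
    [[0, 0, 0], [0, 0, 0]],
    [[0, 0, 0], [0, 0, 0]],
    [[0, 0, 0], [0, 0, 0]],
    [[0, 0, 0], [0, 0, 0]],
    [[0, 0, 0], [0, 0, 0]]
  ],
  "jaw": 0,
  "grip_force": 60
}}

```text
time: 8.5
position: [0.3983, -0.3342, 0.0132]
eef_rot: [3.1, 0.464, 0.013]
wrist_force: [-0.1, -0.5, -0.3]
opening: 0.227
```

Call:
{"op": "apply_moves", "data": {
  "steps": [
    [[0, 0, 2], [0, 0, 0]],
    [[0, 0, 4], [0, 0, 0]],
    [[0, 0, 4.5], [0, 0, 0]],
    [[0, 0, 4.5], [0, 0, 0]],
    [[0, 0, 4.5], [0, 0, 0]],
    [[0, 0, 4.5], [0, 0, 0]],
    [[0, 1, 4], [0, 0, 0]]
  ]
}}

```text
time: 9.2
position: [0.387, -0.3157, 0.2876]
eef_rot: [-3.088, -0.462, 0.024]
wrist_force: [0.8, -0.5, -5.8]
opening: 0.23
```

```bash
python3 - <<'E'
from h import *
ps=[]
for i in range(2):
    s=get_state(); ps.append(s["position"]); im=read_camera(["side","wrist"][i]);cv2.imwrite(f"pics/v6{i}.png",im[:,:,::-1])
print(np.array(ps),s["opening"],s["wrist_force"],s["moment"])
E
```

```text
[[ 0.38698521 -0.3157377   0.28761091]
 [ 0.38924178 -0.31525816  0.29464706]] 0.23057451440119722 [ 1.19439387  0.53535162 -0.43400594] [-0.18580374  0.10148628 -0.10489992]
```

View pics/v60.png

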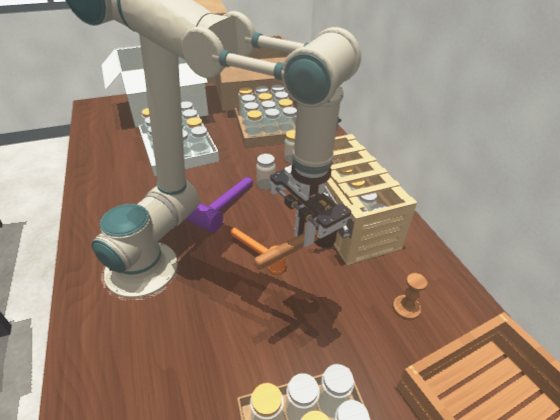

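View pics/v61.png

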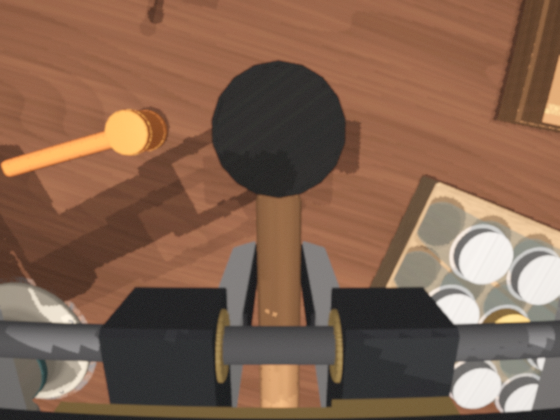

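Mallet firmly held and level. The purple look-alike seems displaced in the side view (was 177,205), so I'll check that.

```bash
python3 - <<'E'
from h import *
a=cv2.imread("pics/side0.png")[140:250,90:300];b=cv2.imread("pics/v60.png")[140:250,90:300]
c=cv2.imread("pics/side1.png")[140:250,90:300]
cv2.imwrite("pics/cmp.png",np.vstack([a,b]).repeat(2,0).repeat(2,1))
im=read_camera("scene");cv2.imwrite("pics/sc6.png",im[:,:,::-1])
E
```

```text
(no output)
```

View pics/cmp.png

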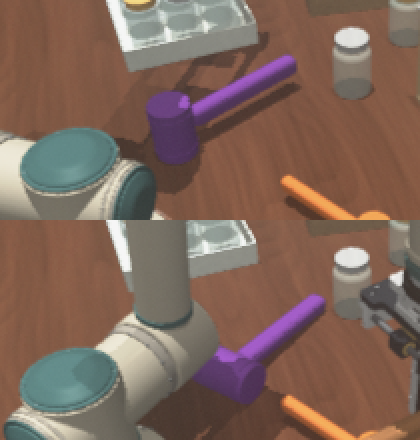

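View pics/sc6.png

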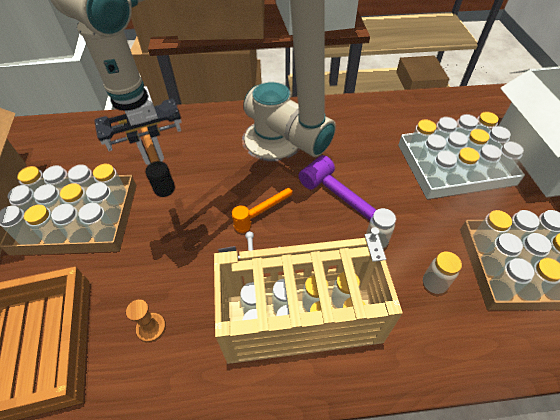

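```bash
python3 - <<'E'
from h import *
p=camera_params("wrist");s=get_state();P=s["position"]
R=Ro.from_rotvec(s["eef_rot"]).as_matrix()
print(P,np.arctan2(R[1,1],R[0,1]),R[:,2],"camoff",R.T@(-p["R"].T@p["t"]-P))
xy=onplane(p,(279,129),P[2]+.063);print("head rel TCP",xy-P[:2])
print(s["qpos"].round(3))
E
```

```text
[ 0.38814019 -0.31563748  0.28810578] -1.2725443692944385 [-0.014384    0.01362694 -0.99980368] camoff [ 0.07152904  0.00060276 -0.2001411 ]
head rel TCP [0.06616155 0.01842369]
[-8.210e-01  1.320e-01  1.441e+00 -1.000e-03  1.589e+00  4.520e-01]
```

Call:
{"op": "apply_moves", "data": {
  "steps": [
    [[1.3, 4.5, 0], [-0.014, -0.014, 0]],
    [[1.3, 4.5, 0], [0, 0, 0]],
    [[1.3, 4.5, 0], [0, 0, 0]],
    [[1.3, 4.5, 0], [0, 0, 0]],
    [[1.3, 4.5, 0], [0, 0, 0]],
    [[1.3, 4.5, 0], [0, 0, 0]],
    [[1.3, 4.5, 0], [0, 0, 0]],
    [[1.3, 4.5, 0], [0, 0, 0]],
    [[1.3, 4.5, 0], [0, 0, 0]],
    [[1.3, 4, 0], [0, 0, 0]],
    [[0.5, 2, 0], [0, 0, 0]],
    [[0, 0, 0], [0, 0, 0]]
  ]
}}

```text
time: 10.55
position: [0.5038, 0.165, 0.2422]
eef_rot: [-3.091, -0.451, 0.115]
wrist_force: [-0.4, -0.2, -5.0]
opening: 0.23
```

```bash
cat >> h.py <<'E'
def mean_state(cams=("wrist","side","scene")):
    ps=[];ims={}
    for c in cams:
        s=get_state();ps.append(s["position"]);ims[c]=read_camera(c)[:,:,::-1].copy()
    s=get_state();ps.append(s["position"]);R=Ro.from_rotvec(s["eef_rot"]).as_matrix()
    P=np.mean(ps,0);print("t",s["time"],"P",P.round(4),"sd",np.std(ps,0).round(4),"yang",round(np.arctan2(R[1,1],R[0,1]),3),"z",R[:,2].round(3),"F",s["wrist_force"].round(1),"op",round(s["opening"],3),"q",s["qpos"].round(2))
    return s,P,R,ims
E
python3 - <<'E'
from h import *
s,P,R,I=mean_state()
for n in("side","scene"):
    p=camera_params(n);q=proj(p,[.6,.2,.22])[0];im=cv2.resize(I[n],None,fx=4,fy=4,interpolation=cv2.INTER_CUBIC)
    x,y=(q*4).astype(int);h=proj(p,np.append(P[:2]+[.066,.02],P[2]-.013))[0];cv2.circle(im,tuple((h*4).astype(int)),5,(0,0,255),1)
    cv2.imwrite(f"pics/p_{n}.png",im[max(0,y-260):y+200,max(0,x-300):x+300])
cv2.imwrite("pics/p_w.png",I["wrist"])
E
```

```text
t 10.7 P [0.504  0.1633 0.2427] sd [0.0003 0.0012 0.0008] yang -1.286 z [-0.071  0.004 -0.997] F [-0.5 -0.2 -4.6] op 0.226 q [0.17 0.22 1.43 0.02 1.55 1.45]
```

View pics/p_side.png

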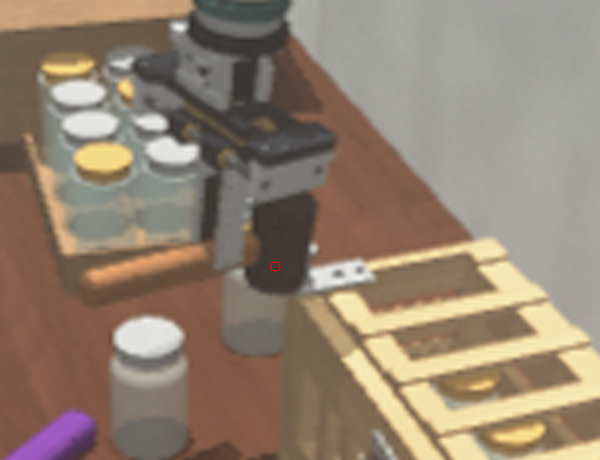

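View pics/p_scene.png

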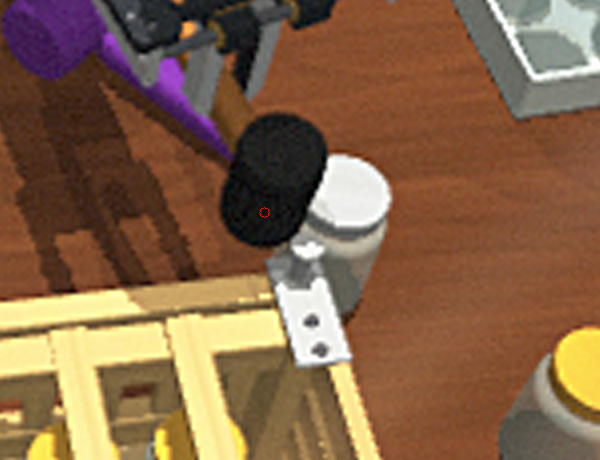

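View pics/p_w.png

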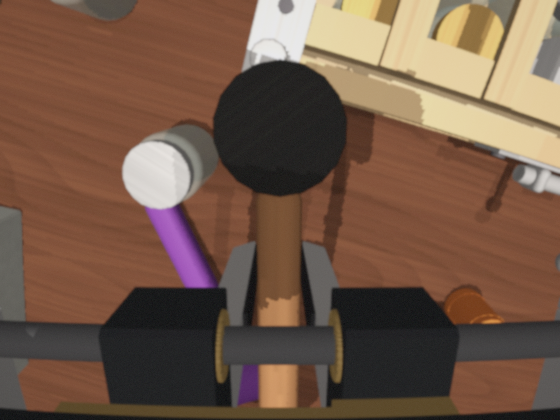

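Call:
{"op": "apply_moves", "data": {
  "steps": [
    [[-0.3, 0, 3], [0, -0.04, 0]],
    [[0, 0, 3], [0, -0.04, 0]],
    [[1, 0.6, 1], [0, 0, 0]],
    [[1.2, 0.7, 0.5], [0, -0.01, 0]],
    [[1, 0.3, 0.4], [0, 0, 0]]
  ]
}}

```text
time: 11.2
position: [0.5313, 0.1693, 0.3285]
eef_rot: [3.109, 0.43, 0.038]
wrist_force: [-0.5, -0.1, -5.1]
opening: 0.233
```

```bash
cat > look.py <<'E'
from h import *
import sys
t=sys.argv[1]
s,P,R,I=mean_state()
for n in("side","scene"):
    p=camera_params(n);q=proj(p,[.6,.2,.22])[0];im=cv2.resize(I[n],None,fx=4,fy=4,interpolation=cv2.INTER_CUBIC)
    x,y=(q*4).astype(int)
    cv2.imwrite(f"pics/{t}_{n}.png",im[max(0,y-260):y+200,max(0,x-300):x+300])
cv2.imwrite(f"pics/{t}_w.png",I["wrist"])
p=camera_params("wrist")
E
python3 look.py q
```

```text
t 11.35 P [0.5322 0.1692 0.3281] sd [0.0011 0.0001 0.0007] yang -1.296 z [ 0.022 -0.    -1.   ] F [ 0.5 -0.  -6.7] op 0.231 q [ 0.19  0.19  1.28 -0.    1.65  1.48]
```

View pics/q_side.png

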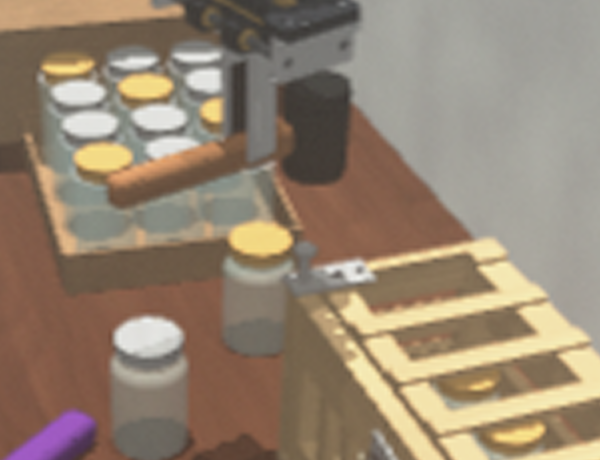

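View pics/q_scene.png

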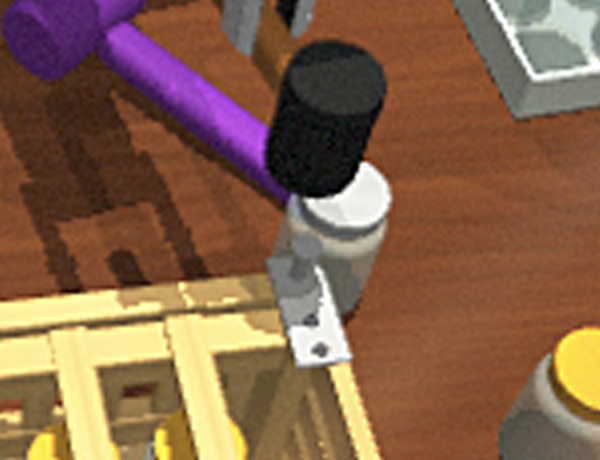

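Call:
{"op": "apply_moves", "data": {
  "steps": [
    [[0.2, 0.9, -2], [0, 0.01, 0]],
    [[0, 0.2, -2], [0, 0, 0]],
    [[0, 0, 0.3], [0, 0, 0]]
  ]
}}

```text
time: 11.65
position: [0.5305, 0.1773, 0.2898]
eef_rot: [3.11, 0.425, 0.016]
wrist_force: [-1.3, -0.3, -6.0]
opening: 0.226
```

```bash
python3 look.py r
```

```text
t 11.8 P [0.5323 0.1776 0.2923] sd [0.0012 0.0003 0.0016] yang -1.3 z [ 0.02   0.001 -1.   ] F [-0.4 -0.8 -5.4] op 0.231 q [ 0.2   0.2   1.34 -0.    1.58  1.5 ]
```

View pics/r_side.png

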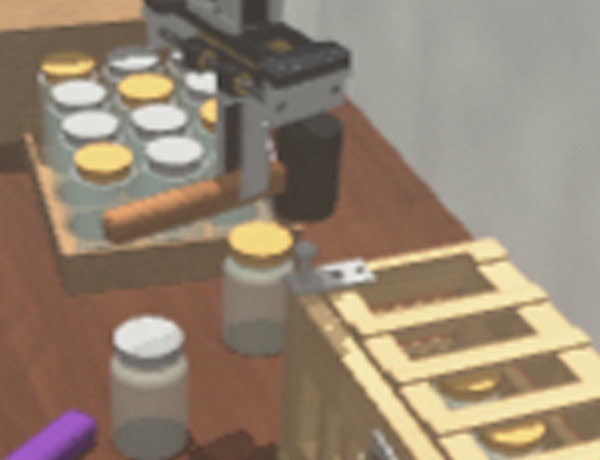

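View pics/r_scene.png

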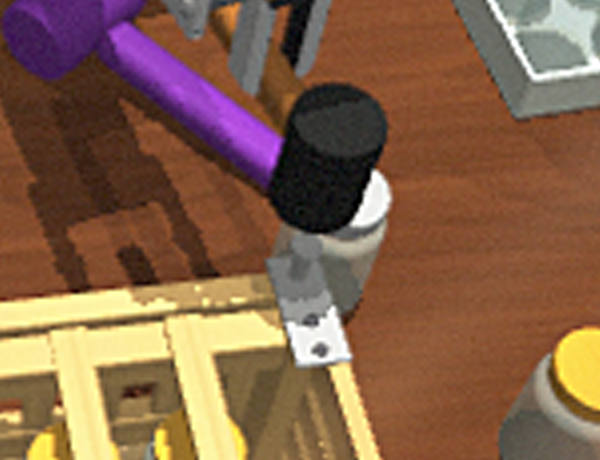

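```bash
python3 - <<'E'
from h import *
S=camera_params("scene");D=camera_params("side")
o={}
for n,p in(("s",S),("d",D)):
    x,y=(proj(p,[.6,.2,.22])[0]*4).astype(int); o[n]=np.array([max(0,x-300),max(0,y-260)])
T=lambda n,u:(np.array(u)+o[n]-1.5)/4
print("bottom",tri([(S,T("s",(321,192))),(D,T("d",(303,200)))]))
print("top",tri([(S,T("s",(338,128))),(D,T("d",(316,134)))]))
print("pin",tri([(S,T("s",(306,245))),(D,T("d",(304,249)))]))
E
```

```text
bottom (array([0.59469411, 0.19985963, 0.28293755]), np.float64(0.5909046275566112))
top (array([0.59850266, 0.19524028, 0.34618881]), np.float64(1.2182383954291254))
pin (array([0.59873928, 0.19926146, 0.23516992]), np.float64(0.4031849244996124))
```

Call:
{"op": "apply_moves", "data": {
  "steps": [
    [[0.3, 0, -1.5], [0, 0.01, 0]],
    [[0, 0, -3], [0, 0, 0]],
    [[0, 0, -3.2], [0, 0, 0]],
    [[0, 0, 2], [0, 0, 0]]
  ]
}}

```text
time: 12.2
position: [0.5344, 0.1765, 0.236]
eef_rot: [3.112, 0.424, 0.012]
wrist_force: [-0.7, -0.1, -5.3]
opening: 0.229
```

```bash
python3 look.py u
```

```text
t 12.35 P [0.54   0.1776 0.2424] sd [0.0034 0.0007 0.0037] yang -1.3 z [ 0.03   0.005 -1.   ] F [-0.1  0.1 -5.6] op 0.23 q [ 0.2   0.22  1.43 -0.    1.46  1.5 ]
```

View pics/u_side.png

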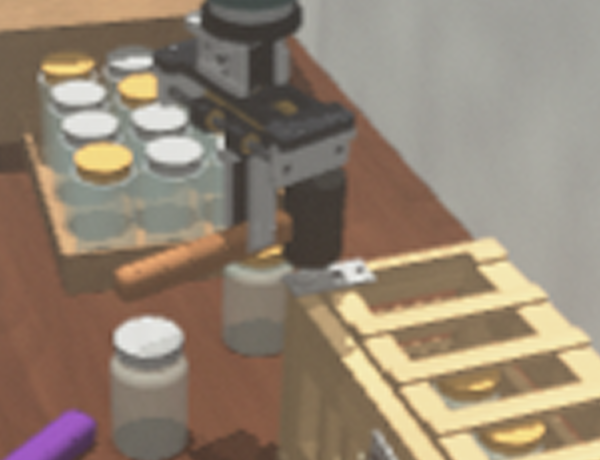

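View pics/u_scene.png

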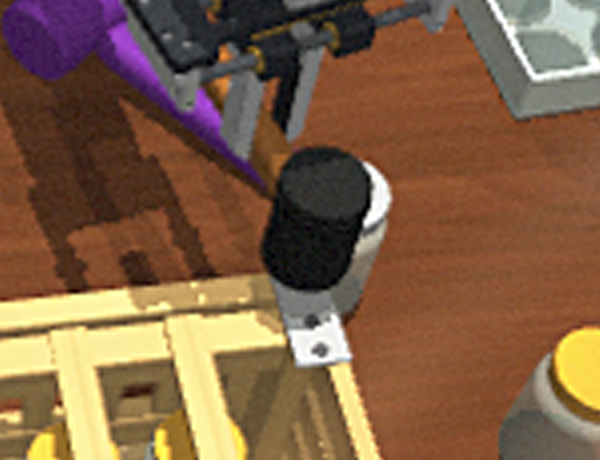

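Call:
{"op": "apply_moves", "data": {
  "steps": [
    [[0, 0, 3], [0, 0.015, 0]],
    [[0, 0, 3], [0, 0, 0]],
    [[0, 0, 0.5], [0, 0, 0]]
  ]
}}

```text
time: 12.65
position: [0.5431, 0.178, 0.3093]
eef_rot: [-3.11, -0.423, -0.02]
wrist_force: [0.8, 0.1, -5.7]
opening: 0.228
```

```bash
python3 look.py v
```

```text
t 12.8 P [0.5421 0.1778 0.3074] sd [0.001  0.0002 0.0016] yang -1.301 z [ 0.005  0.003 -1.   ] F [-0.6  0.7 -6.3] op 0.232 q [0.19 0.22 1.29 0.   1.63 1.49]
```

View pics/v_side.png

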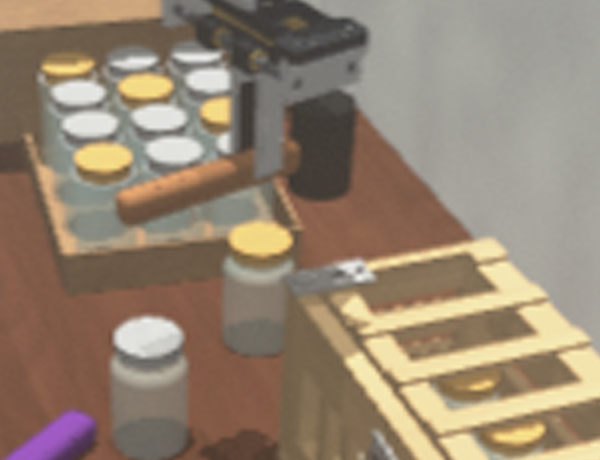

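View pics/v_scene.png

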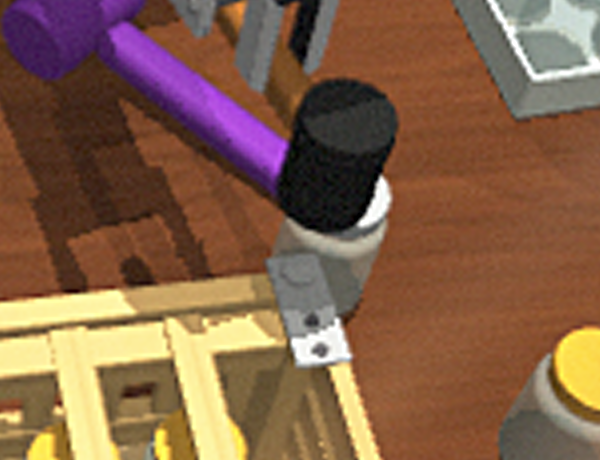

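```bash
python3 - <<'E'
from h import *
S=camera_params("scene");D=camera_params("side")
for n,p in(("scene",S),("side",D)):
    x,y=(proj(p,[.6,.2,.22])[0]*4).astype(int);o=np.array([max(0,x-300),max(0,y-260)])
    for z in(.235,.216,.213,.21,.204): print(n,z,(proj(p,[.5995,.1995,z])[0]*4+1.5-o).round(1))
    im=cv2.imread(f"pics/v_{n}.png");q=(proj(p,[.5995,.1995,.21])[0]*4-o).astype(int)
    c=im[q[1]-40:q[1]+40,q[0]-50:q[0]+50]; c=cv2.convertScaleAbs(c,alpha=1.6,beta=10); cv2.imwrite(f"pics/z_{n}.png",cv2.resize(c,None,fx=5,fy=5))
a=np.hstack([cv2.imread("pics/z_scene.png"),cv2.imread("pics/z_side.png")]);cv2.imwrite("pics/z.png",cv2.resize(a,(800,320)))
E
```

```text
scene 0.235 [305.8 247.5]
scene 0.216 [300.  264.9]
scene 0.213 [299.1 267.6]
scene 0.21 [298.2 270.3]
scene 0.204 [296.4 275.7]
side 0.235 [303.1 247.3]
side 0.216 [301.9 266.6]
side 0.213 [301.7 269.6]
side 0.21 [301.5 272.6]
side 0.204 [301.2 278.6]
```

View pics/z.png

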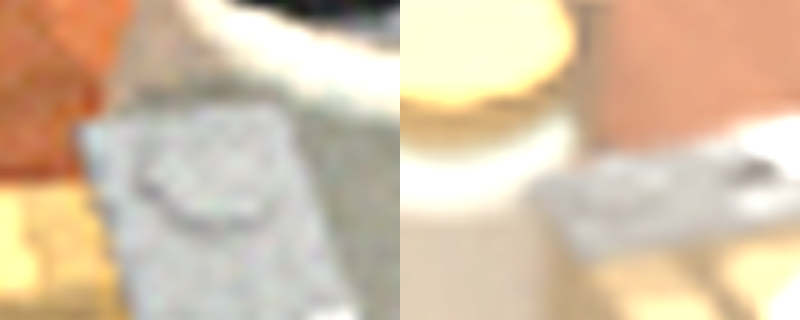

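Call:
{"op": "apply_moves", "data": {
  "steps": [
    [[-0.7, 0.2, -2.5], [0, 0, 0]],
    [[0, 0, -3.2], [0, 0, 0]],
    [[0, 0, -3.5], [0, 0, 0]],
    [[0, 0, 3], [0, 0, 0]],
    [[0, 0, 4], [0, 0, 0]],
    [[-2, -2, 3], [0, 0, 0]],
    [[-3, -3, 0.5], [0, 0, 0]]
  ]
}}

```text
time: 13.5
position: [0.4692, 0.1278, 0.2969]
eef_rot: [-3.111, -0.43, 0.054]
wrist_force: [0.2, -0.7, -5.3]
opening: 0.232
```

```bash
python3 look.py x;python3 - <<'E'
from h import *
for n in("scene","side"):
    p=camera_params(n)
    x,y=(proj(p,[.6,.2,.22])[0]*4).astype(int);o=np.array([max(0,x-300),max(0,y-260)])
    im=cv2.imread(f"pics/x_{n}.png");q=(proj(p,[.5995,.1995,.21])[0]*4-o).astype(int)
    c=im[q[1]-40:q[1]+40,q[0]-50:q[0]+50]; cv2.imwrite(f"pics/z_{n}.png",cv2.resize(c,None,fx=5,fy=5))
a=np.hstack([cv2.imread("pics/z_scene.png"),cv2.imread("pics/z_side.png")]);cv2.imwrite("pics/z2.png",cv2.resize(a,(800,320)))
E
```

```text
t 13.65 P [0.4646 0.1251 0.2962] sd [0.003  0.0021 0.0006] yang -1.3 z [-0.04  -0.006 -0.999] F [ 0.4  0.6 -5.6] op 0.225 q [ 0.12  0.11  1.45 -0.    1.62  1.42]
```

View pics/z2.png

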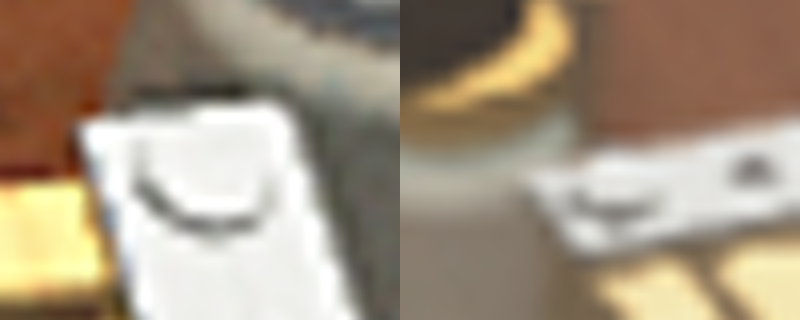

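View pics/x_w.png

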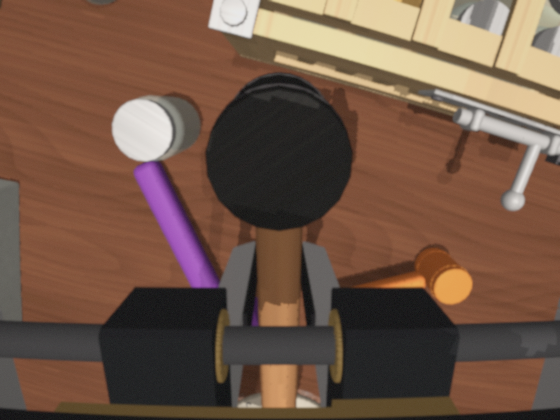

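```bash
python3 - <<'E'
from h import *
s,P,R,I=mean_state(("side","scene"))
for n in("side","scene"):
    p=camera_params(n);x,y=proj(p,P)[0].astype(int);print(n,x,y)
    cv2.imwrite(f"pics/y_{n}.png",cv2.resize(I[n][max(0,y-60):y+60,x-80:x+80],None,fx=4,fy=4,interpolation=cv2.INTER_CUBIC))
E
```

```text
t 13.75 P [0.4661 0.1268 0.2951] sd [0.0007 0.0005 0.0002] yang -1.299 z [-0.039 -0.005 -0.999] F [ 1.4 -0.9 -5.8] op 0.232 q [0.12 0.12 1.44 0.   1.62 1.42]
side 273 137
scene 336 174
```

View pics/y_side.png

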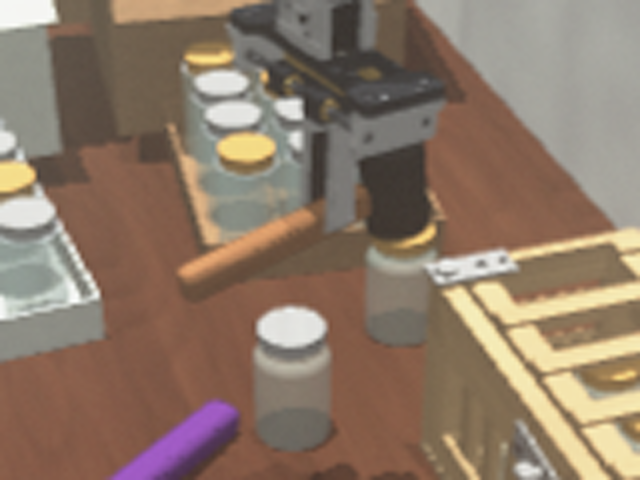

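```bash
python3 - <<'E'
from h import *
s=get_state();p=camera_params("wrist");P=s["position"];R=Ro.from_rotvec(s["eef_rot"]).as_matrix()
# tool -x or +x forward? 
f=R[:,0]; print("tool x",f)
sg=1 if f[0]>0 else -1
f=f*sg; up=-R[:,2]
th=np.linspace(0,6.28,60)
for a in np.deg2rad([0,5,10,15,20,25]):
    g=P+up*.025; F=f*np.cos(a)+up*np.sin(a); U=up*np.cos(a)-f*np.sin(a); Y=np.cross(U,F)
    top=g+F*.069+U*.038; bot=g+F*.069-U*.038
    ring=lambda c:np.array([c+.026*(F*np.cos(t)+Y*np.sin(t)) for t in th])
    u=proj(p,ring(top));v=proj(p,ring(bot));print(np.rad2deg(a),"top",u.mean(0).round(1),"rows",u[:,1].min().round(),u[:,1].max().round(),"cols",np.ptp(u[:,0]).round(),"botmin row",v[:,1].min().round(1))
E
```

```text
tool x [ 0.96250278  0.26847817 -0.03883126]
0.0 top [277.  123.9] rows 52.0 196.0 cols 141.0 botmin row 76.2
5.0 top [277.  133.7] rows 59.0 207.0 cols 147.0 botmin row 68.6
10.0 top [276.9 145.8] rows 69.0 219.0 cols 153.0 botmin row 61.8
14.999999999999998 top [276.8 160.1] rows 84.0 232.0 cols 158.0 botmin row 55.9
20.0 top [276.8 176.8] rows 102.0 245.0 cols 163.0 botmin row 51.1
25.0 top [276.7 195.6] rows 125.0 259.0 cols 167.0 botmin row 47.7
```

Call:
{"op": "apply_moves", "data": {
  "steps": [
    [[-0.7, -4.8, 0.3], [-0.005, 0.015, 0]],
    [[-0.7, -4.8, 0.3], [-0.005, 0.015, 0]],
    [[-0.7, -4.8, 0.3], [-0.005, 0.015, 0]],
    [[-0.7, -4.8, 0.3], [-0.005, 0.015, 0]],
    [[-0.7, -4.8, 0.3], [-0.005, 0.015, 0]],
    [[-0.7, -4.8, 0.3], [-0.005, 0.015, 0]],
    [[-0.5, -4.8, -1], [-0.005, 0.015, 0]],
    [[-0.3, -4, -2], [-0.005, 0.01, 0]],
    [[0, 0, -3], [0, 0, 0]]
  ]
}}

```text
time: 14.65
position: [0.4248, -0.2598, 0.2445]
eef_rot: [3.075, 0.443, -0.245]
wrist_force: [0.9, 0.8, -5.1]
opening: 0.228
```

```bash
python3 - <<'E'
from h import *
s,P,R,I=mean_state(("side","wrist"))
for n in("side",):
    p=camera_params(n);x,y=proj(p,P)[0].astype(int);print(n,x,y)
    cv2.imwrite(f"pics/a_{n}.png",cv2.resize(I[n][max(0,y-60):y+90,x-80:x+80],None,fx=4,fy=4,interpolation=cv2.INTER_CUBIC))
cv2.imwrite("pics/a_w.png",I["wrist"])
E
```

```text
t 14.75 P [ 0.4225 -0.2558  0.2411] sd [0.0016 0.003  0.0025] yang -1.282 z [-0.162 -0.035 -0.986] F [-1.   1.2 -5.8] op 0.226 q [-0.58  0.2   1.48 -0.12  1.58  0.7 ]
side 305 239
```

View pics/a_side.png

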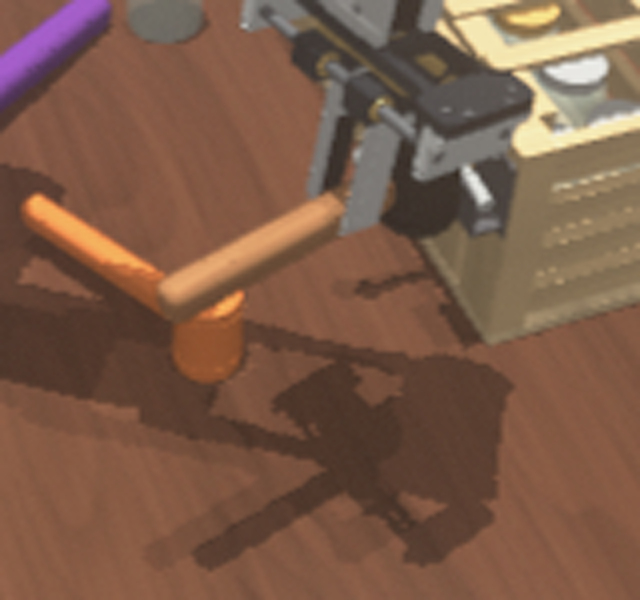

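View pics/a_w.png

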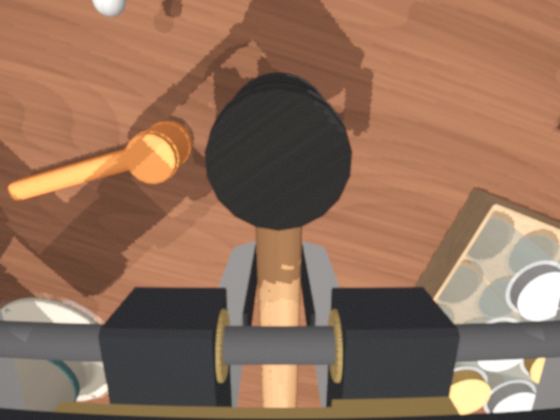

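Call:
{"op": "apply_moves", "data": {
  "steps": [
    [[0, 0, -4.5], [-0.005, 0.02, 0]],
    [[0, 0, -4.5], [-0.005, 0.02, 0]],
    [[0, 0, -4.5], [0, 0, 0]],
    [[0, 0, -4], [0, 0, 0]],
    [[0, 0, -2], [0, 0, 0]],
    [[0, 0, -1], [0, 0, 0]]
  ]
}}

```text
time: 15.35
position: [0.4313, -0.2498, 0.0344]
eef_rot: [3.07, 0.459, -0.302]
wrist_force: [-0.2, 0.9, -5.7]
opening: 0.229
```

```bash
python3 - <<'E'
from h import *
s,P,R,I=mean_state(("side","scene"))
for n in("side","scene"):
    p=camera_params(n);x,y=proj(p,P)[0].astype(int);print(n,x,y)
    cv2.imwrite(f"pics/b_{n}.png",cv2.resize(I[n][max(0,y-60):y+60,x-80:x+80],None,fx=4,fy=4,interpolation=cv2.INTER_CUBIC))
E
```

```text
t 15.45 P [ 0.431  -0.2497  0.0343] sd [0.0002 0.0003 0.0006] yang -1.275 z [-0.187 -0.051 -0.981] F [-0.3  0.4 -6.1] op 0.228 q [-0.55  0.38  1.77 -0.16  1.13  0.8 ]
side 303 287
scene 200 234
```

View pics/b_scene.png

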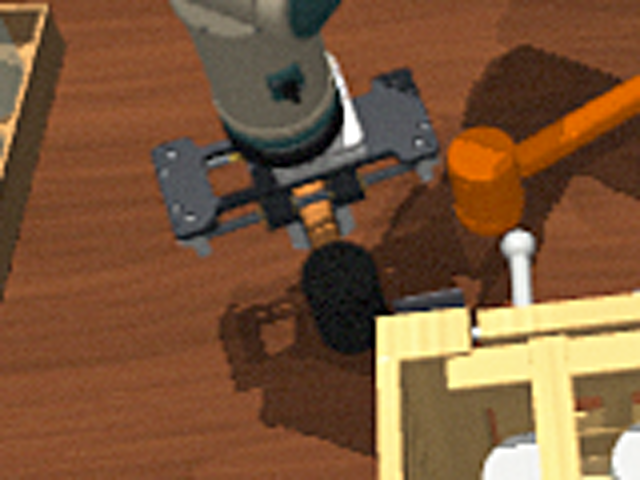

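View pics/b_side.png

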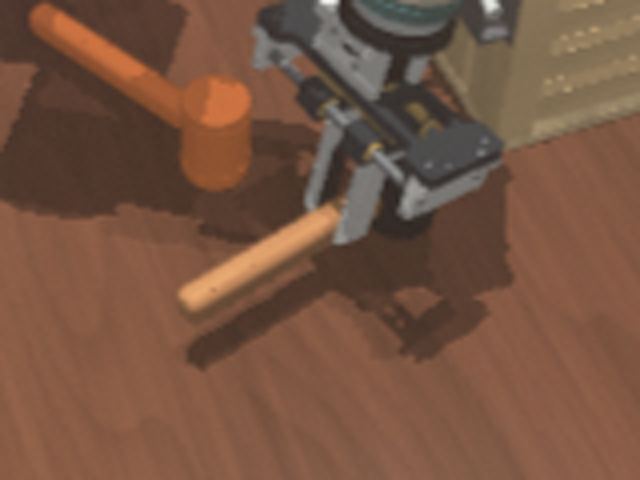

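Call:
{"op": "apply_moves", "data": {
  "steps": [
    [[-2.5, -1.5, 0.4], [0, 0, 0]],
    [[-2, -1, -0.6], [0, 0, 0]],
    [[0, 0, -0.9], [0, 0, 0]],
    [[0, 0, -0.6], [0, 0, 0]]
  ]
}}

```text
time: 15.85
position: [0.3935, -0.2791, 0.0246]
eef_rot: [3.059, 0.462, -0.281]
wrist_force: [0.6, -0.3, -5.2]
opening: 0.229
```

```bash
python3 - <<'E'
from h import *
s,P,R,I=mean_state(("side",))
E
```

```text
t 15.9 P [ 0.3933 -0.2789  0.0242] sd [0.0002 0.0002 0.0004] yang -1.27 z [-0.174 -0.061 -0.983] F [-0.   0.  -5.5] op 0.231 q [-0.63  0.36  1.84 -0.18  1.05  0.74]
```

Call:
{"op": "apply_moves", "data": {
  "steps": [
    [[0, 0, -0.8], [0, 0, 0]],
    [[0, 0, -0.5], [0, 0, 0]]
  ]
}}

```text
time: 16.1
position: [0.3956, -0.2793, 0.0116]
eef_rot: [3.057, 0.464, -0.278]
wrist_force: [-3.3, -3.2, 3.4]
opening: 0.229
```

```bash
python3 - <<'E'
from h import *
s,P,R,I=mean_state(("side",))
n="side";p=camera_params(n);x,y=proj(p,P)[0].astype(int)
cv2.imwrite(f"pics/c_{n}.png",cv2.resize(I[n][max(0,y-60):y+60,x-80:x+80],None,fx=4,fy=4,interpolation=cv2.INTER_CUBIC))
E
```

```text
t 16.15 P [ 0.3955 -0.2793  0.0115] sd [0.0001 0.     0.0001] yang -1.269 z [-0.172 -0.063 -0.983] F [ 0.1  1.5 -1.1] op 0.229 q [-0.63  0.38  1.86 -0.18  1.02  0.74]
```

View pics/c_side.png

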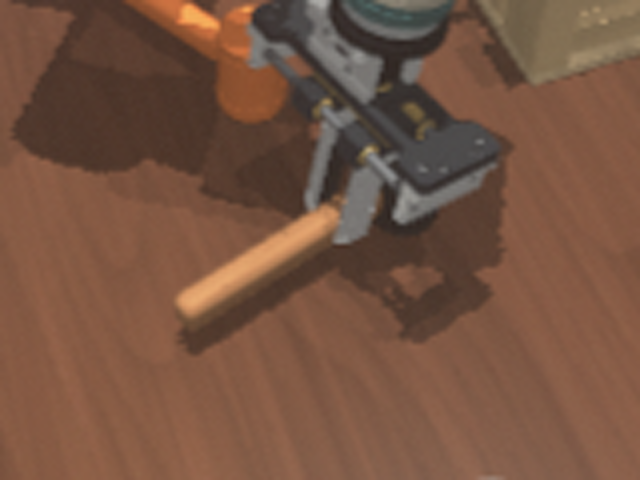

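Call:
{"op": "apply_moves", "data": {
  "steps": [
    [[0, 0, -0.2], [0, 0, 0]],
    [[0, 0, 0], [0, 0, 0]],
    [[0, 0, 0], [0, 0, 0]],
    [[0, 0, 0.3], [0, 0, 0]],
    [[0, 0, 3], [0, 0, 0]],
    [[0, 0, 4.5], [0, 0, 0]],
    [[0, 0, 4.5], [0.01, -0.03, 0]],
    [[0, 0, 4.5], [0.03, -0.08, 0]],
    [[0, 0, 4], [0.02, -0.06, 0]]
  ],
  "jaw": 0.55
}}

```text
time: 17.05
position: [0.3971, -0.2767, 0.2223]
eef_rot: [-3.103, -0.483, 0.0]
wrist_force: [0.1, -0.8, 0.8]
opening: 0.55
```

```bash
python3 - <<'E'
from h import *
s,P,R,I=mean_state(("side","wrist","scene"))
cv2.imwrite("pics/d_w.png",I["wrist"]);cv2.imwrite("pics/d_side.png",I["side"]);cv2.imwrite("pics/d_scene.png",I["scene"])
E
```

```text
t 17.2 P [ 0.3978 -0.2786  0.2253] sd [0.0006 0.0013 0.0028] yang -1.265 z [ 0.001 -0.003 -1.   ] F [0.3 0.7 0.1] op 0.553 q [-0.75  0.12  1.62 -0.    1.41  0.51]
```

View pics/d_side.png

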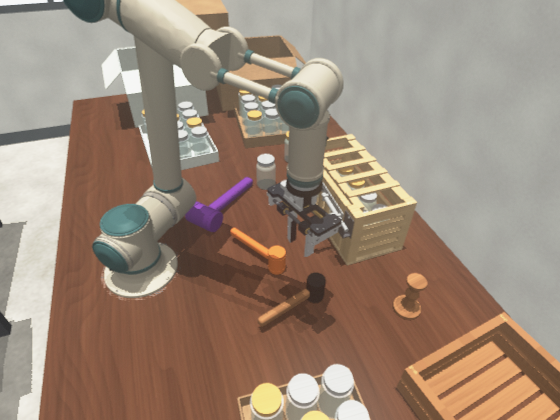

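View pics/d_w.png

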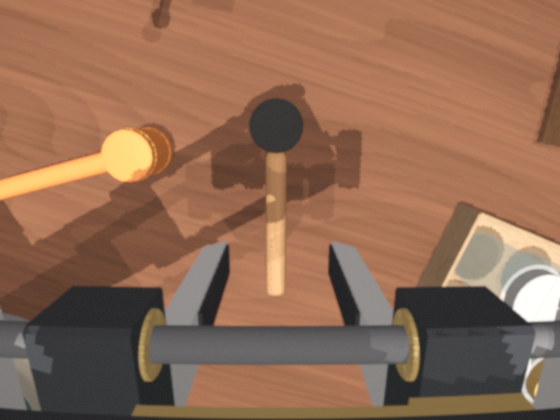

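View pics/d_scene.png

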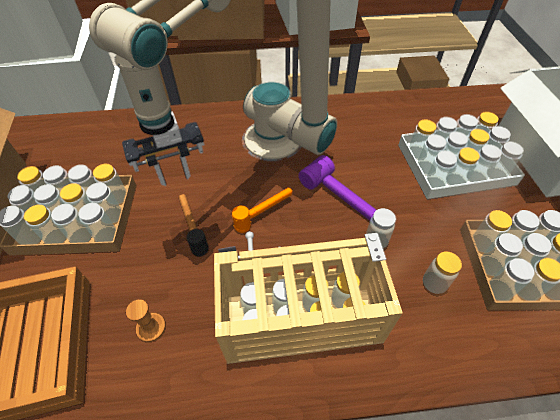

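Call:
{"op": "apply_moves", "data": {
  "steps": [
    [[2.4, 3, 0.3], [0, 0, -0.06]],
    [[2.4, 3, 0.2], [0, 0, -0.06]],
    [[2.4, 3, 0.2], [0, 0, -0.06]],
    [[2.4, 3, 0.2], [0, 0, -0.06]],
    [[2.4, 3, 0.2], [0, 0, -0.05]],
    [[1.5, 1.5, 0], [0, 0, 0]],
    [[0, 0, 0], [0, 0, 0]]
  ]
}}

```text
time: 17.9
position: [0.5317, -0.1048, 0.2251]
eef_rot: [-3.14, 0.0, 0.027]
wrist_force: [-0.8, -0.4, 0.1]
opening: 0.551
```

```bash
cat > kn.py <<'E'
from h import *
import sys
t=sys.argv[1]
s,P,R,I=mean_state(("side","wrist","scene"))
a=(.6948,.0174,.0207)
p=camera_params("wrist")
for l in[(-.152,-.115,.146),(-.175,-.115,.146),(-.132,-.115,.146)]:
    q=proj(p,W(a,l))[0];print(l,q.round(1));cv2.circle(I["wrist"],tuple(q.astype(int)),4,(0,255,0),1)
cv2.imwrite(f"pics/{t}_w.png",I["wrist"])
for n in("side","scene"):
    p=camera_params(n);x,y=proj(p,W(a,(-.152,-.115,.146)))[0].astype(int)
    cv2.imwrite(f"pics/{t}_{n}.png",cv2.resize(I[n][max(0,y-70):y+50,x-80:x+80],None,fx=4,fy=4,interpolation=cv2.INTER_CUBIC))
print("grip target rel",W(a,(-.150,-.115,.146))-P)
E
python3 kn.py e
```

```text
t 18.05 P [ 0.5305 -0.1062  0.2253] sd [0.0008 0.001  0.0003] yang -1.574 z [-0.018 -0.    -1.   ] F [ 0.9 -0.   0.1] op 0.549 q [-0.32  0.21  1.49 -0.01  1.46  1.25]
(-0.152, -0.115, 0.146) [269.4 191.5]
(-0.175, -0.115, 0.146) [270.3 219.8]
(-0.132, -0.115, 0.146) [268.6 165.9]
grip target rel [ 0.01670587  0.00547331 -0.07931749]
```

View pics/e_w.png

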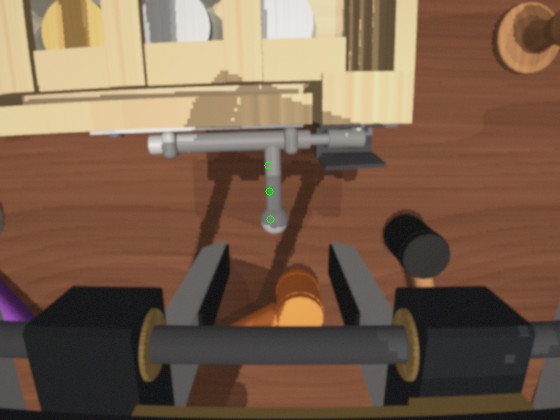

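View pics/e_side.png

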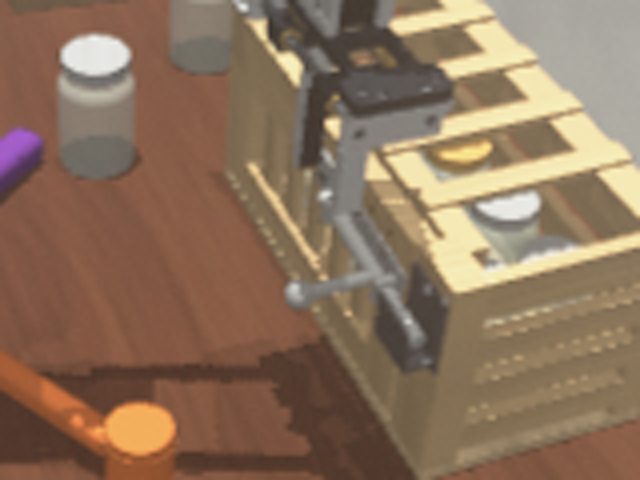

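Call:
{"op": "apply_moves", "data": {
  "steps": [
    [[1, 0.3, 0], [0, -0.01, 0.01]],
    [[0.5, 0, -2], [0, -0.008, 0]],
    [[0, 0, -2.5], [0, 0, 0]],
    [[0, 0, -2], [0, 0, 0]],
    [[0, 0, 0], [0, 0, 0]]
  ],
  "jaw": 0.42
}}

```text
time: 18.55
position: [0.5447, -0.1091, 0.1598]
eef_rot: [3.139, 0.002, 0.008]
wrist_force: [-0.2, 1.2, 0.5]
opening: 0.42
```

```bash
python3 kn.py f
```

```text
t 18.7 P [ 0.5461 -0.1095  0.1617] sd [0.001  0.0002 0.0013] yang -1.569 z [ 0.011 -0.005 -1.   ] F [ 0.2 -0.   0. ] op 0.42 q [-0.32  0.26  1.59 -0.    1.29  1.25]
(-0.152, -0.115, 0.146) [263.7 240.7]
(-0.175, -0.115, 0.146) [264.8 274.8]
(-0.132, -0.115, 0.146) [262.8 209.6]
grip target rel [ 0.00109222  0.00878051 -0.01568785]
```

View pics/f_w.png

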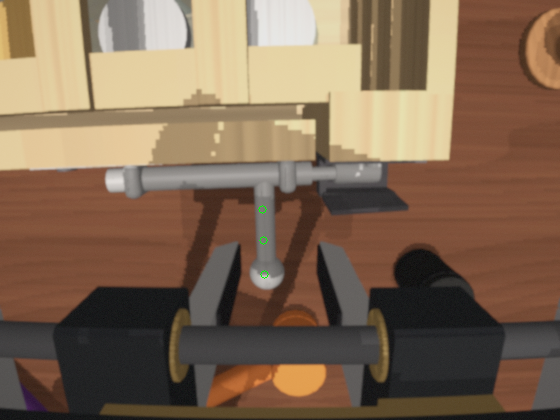

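View pics/f_side.png

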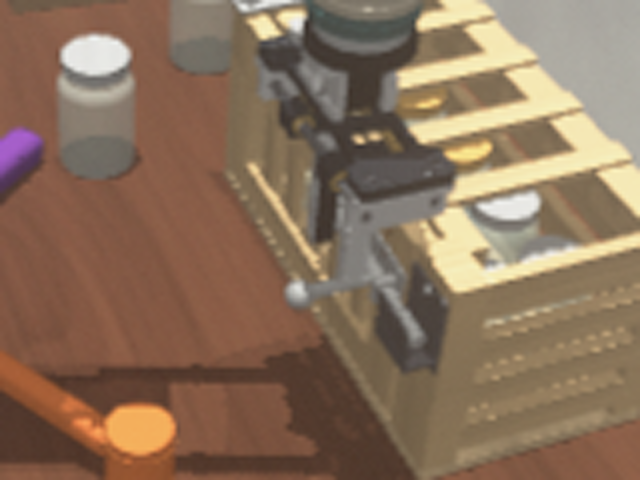

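Call:
{"op": "apply_moves", "data": {
  "steps": [
    [[0, 0.7, 0], [0, 0.005, 0.01]],
    [[0, 0.1, -2], [0, 0, 0]],
    [[0, 0, -2.2], [0, 0, 0]],
    [[0, 0, -0.3], [0, 0, 0]]
  ]
}}

```text
time: 19.1
position: [0.5519, -0.1018, 0.1236]
eef_rot: [3.134, 0.019, 0.029]
wrist_force: [-0.9, 0.5, -0.1]
opening: 0.418
```

```bash
python3 kn.py g
```

```text
t 19.25 P [ 0.5528 -0.1022  0.1248] sd [0.0006 0.0003 0.0008] yang -1.559 z [ 0.022 -0.009 -1.   ] F [ 0.9 -0.4 -0.3] op 0.417 q [-0.31  0.28  1.65 -0.    1.19  1.25]
(-0.152, -0.115, 0.146) [274.6 273.5]
(-0.175, -0.115, 0.146) [275.  312.7]
(-0.132, -0.115, 0.146) [274.1 237.5]
grip target rel [-0.0056002   0.00153186  0.02124629]
```

View pics/g_w.png

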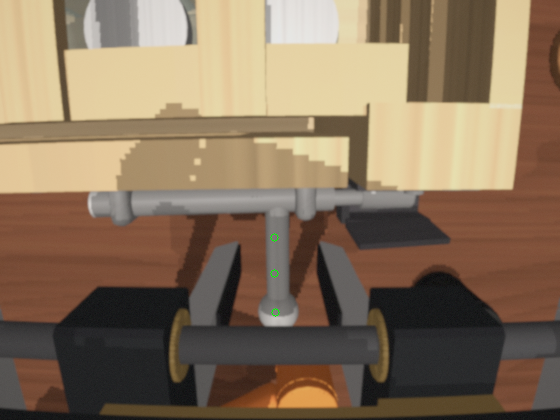

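View pics/g_side.png

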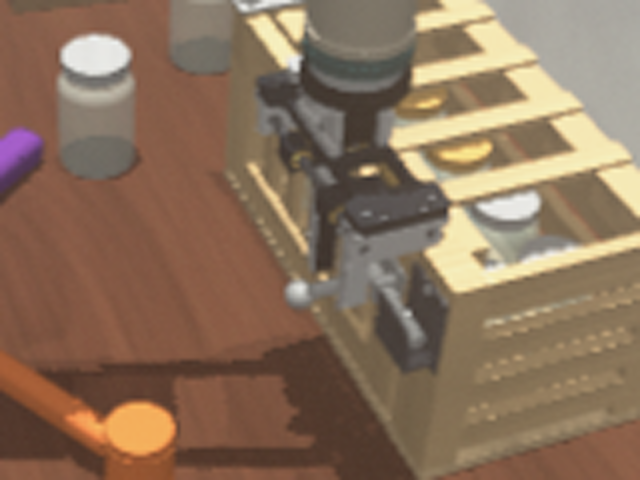

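Call:
{"op": "apply_moves", "data": {
  "steps": [
    [[-0.7, 0, -0.7], [0.009, 0.02, 0]],
    [[0, 0, -0.2], [0, 0, 0]]
  ]
}}

```text
time: 19.45
position: [0.5477, -0.1029, 0.1187]
eef_rot: [3.141, 0.02, 0.008]
wrist_force: [-0.2, -0.0, -0.7]
opening: 0.421
```

```bash
python3 - <<'E'
from h import *
mean_state(("side",))
E
```

```text
t 19.5 P [ 0.5479 -0.1029  0.1188] sd [0.0002 0.     0.    ] yang -1.558 z [ 0.006 -0.001 -1.   ] F [ 0.4 -0.5  0.1] op 0.419 q [-0.31  0.29  1.65  0.    1.19  1.25]
```

Call:
{"op": "apply_moves", "data": {
  "steps": [
    [[0, 0, -0.2], [0, 0, 0]],
    [[0, 0, 0], [0, 0, 0]],
    [[0, 0, 0], [0, 0, 0]],
    [[0, 0, 0], [0, 0, 0]],
    [[0, 0, 0], [0, 0, 0]]
  ],
  "jaw": 0,
  "grip_force": 35
}}

```text
time: 20.0
position: [0.5485, -0.1017, 0.1172]
eef_rot: [-3.14, -0.018, -0.011]
wrist_force: [-0.9, -1.0, 0.0]
opening: 0.119
```

```bash
python3 kn.py i
```

```text
t 20.15 P [ 0.5485 -0.1017  0.1172] sd [0. 0. 0.] yang -1.559 z [ 0.007  0.002 -1.   ] F [-0.6  0.4  0.8] op 0.116 q [-0.31  0.29  1.65  0.    1.19  1.25]
(-0.152, -0.115, 0.146) [275.7 271.6]
(-0.175, -0.115, 0.146) [276.2 312.4]
(-0.132, -0.115, 0.146) [275.3 233.8]
grip target rel [-0.00132111  0.00102396  0.02882029]
```

View pics/i_w.png

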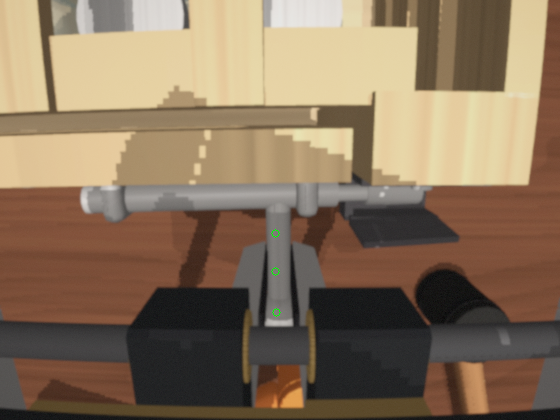

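View pics/i_side.png

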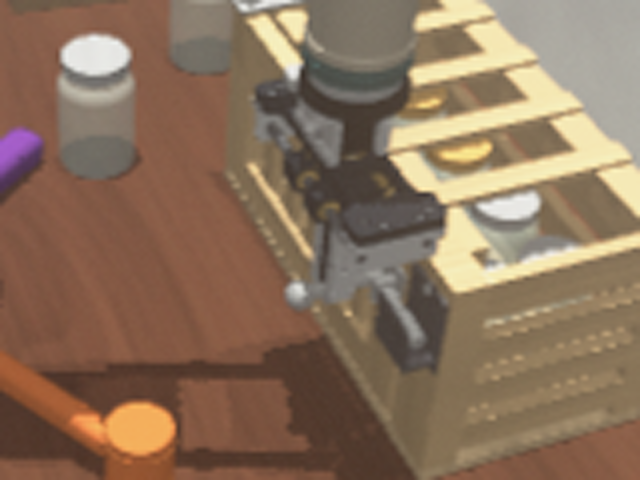

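Call:
{"op": "apply_moves", "data": {
  "steps": [
    [[0, 0, 0.4], [0, 0, 0]],
    [[0, 0, 0.4], [0, 0, 0]],
    [[0, 0, 0.2], [0, 0, 0]]
  ]
}}

```text
time: 20.45
position: [0.5482, -0.102, 0.1258]
eef_rot: [-3.14, -0.019, -0.008]
wrist_force: [1.4, -0.3, -6.3]
opening: 0.115
```

```bash
python3 kn.py j
```

```text
t 20.6 P [ 0.5482 -0.102   0.1259] sd [0.     0.     0.0001] yang -1.559 z [ 0.006  0.001 -1.   ] F [ 2.7  0.3 -5.9] op 0.117 q [-0.31  0.29  1.64  0.    1.21  1.25]
(-0.152, -0.115, 0.146) [275.3 264.6]
(-0.175, -0.115, 0.146) [275.8 303.9]
(-0.132, -0.115, 0.146) [274.9 228.2]
grip target rel [-0.00100631  0.00132384  0.0201032 ]
```

View pics/j_side.png

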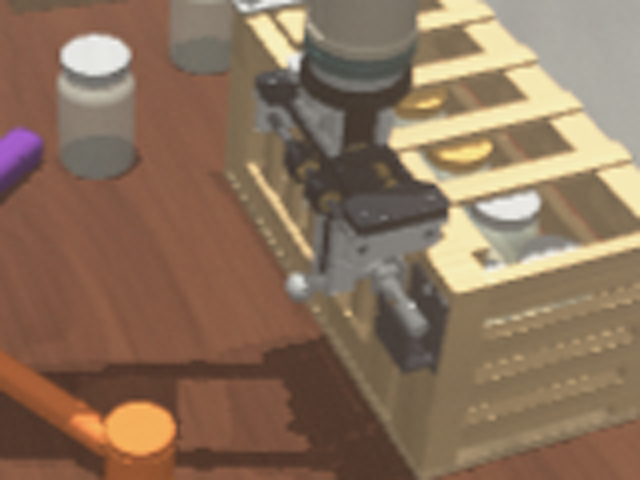

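Call:
{"op": "apply_moves", "data": {
  "steps": [
    [[0, 0.8, 0.1], [0, 0, 0]],
    [[0, 0.8, 0], [0, 0, 0]],
    [[0, 0.8, 0], [0, 0, 0]]
  ]
}}

```text
time: 20.9
position: [0.5477, -0.0794, 0.1263]
eef_rot: [3.139, 0.017, 0.006]
wrist_force: [1.1, -1.8, -5.7]
opening: 0.116
```

```bash
python3 kn.py k
```

```text
t 21.05 P [ 0.5476 -0.0782  0.1263] sd [0.     0.0007 0.    ] yang -1.559 z [ 0.004 -0.    -1.   ] F [ 1.   1.4 -6. ] op 0.114 q [-0.27  0.28  1.65  0.    1.21  1.29]
(-0.152, -0.115, 0.146) [321.1 263.8]
(-0.175, -0.115, 0.146) [320.1 303. ]
(-0.132, -0.115, 0.146) [321.9 227.5]
grip target rel [-0.00042871 -0.02252633  0.01970067]
```

View pics/k_side.png

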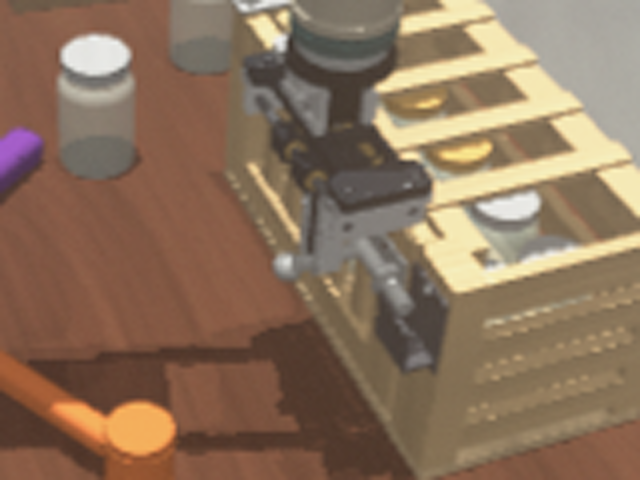

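Call:
{"op": "apply_moves", "data": {
  "steps": [
    [[0, 0.8, 0], [0, 0, 0]],
    [[0, 0.8, 0], [0, 0, 0]],
    [[0, 0.7, 0], [0, 0, 0]],
    [[0, 0.3, 0], [0, 0, 0]]
  ]
}}

```text
time: 21.45
position: [0.5469, -0.054, 0.126]
eef_rot: [3.133, 0.021, 0.004]
wrist_force: [0.2, -12.7, -7.2]
opening: 0.116
```

```bash
python3 kn.py l
```

```text
t 21.6 P [ 0.5469 -0.0541  0.126 ] sd [0. 0. 0.] yang -1.558 z [ 0.003 -0.008 -1.   ] F [-0.3 -7.1 -5.6] op 0.115 q [-0.22  0.28  1.66 -0.01  1.21  1.34]
(-0.152, -0.115, 0.146) [365.9 263. ]
(-0.175, -0.115, 0.146) [363.6 302.1]
(-0.132, -0.115, 0.146) [368.  226.9]
grip target rel [ 0.00026355 -0.04661106  0.0199983 ]
```

View pics/l_side.png

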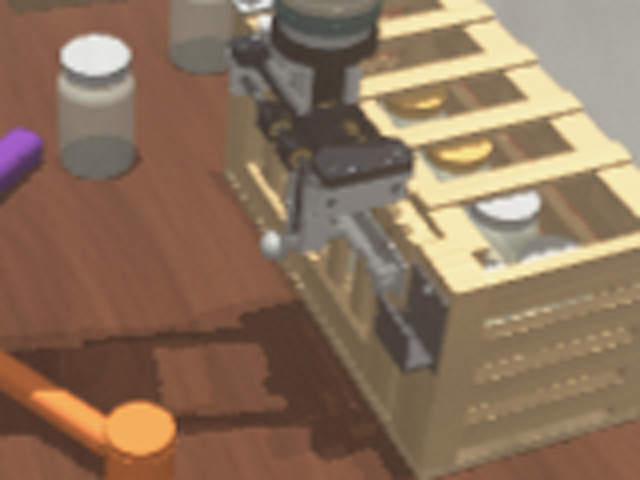

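View pics/l_w.png

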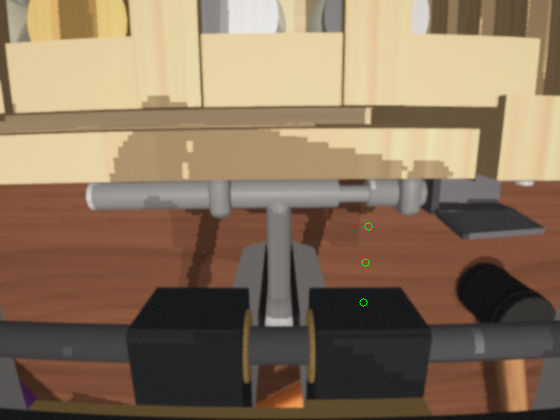

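Call:
{"op": "apply_moves", "data": {
  "steps": [
    [[-1, 0.25, 0], [0, 0, -0.04]],
    [[-1.3, 0.35, 0], [0, 0, -0.05]],
    [[-1.3, 0.4, 0], [0, 0, -0.05]]
  ]
}}

```text
time: 21.9
position: [0.5146, -0.0453, 0.1262]
eef_rot: [3.123, -0.206, 0.014]
wrist_force: [2.0, -1.1, -6.4]
opening: 0.115
```

```bash
python3 kn.py m
```

```text
t 22.05 P [ 0.5131 -0.0448  0.1262] sd [0.0012 0.0004 0.0001] yang -1.699 z [ 0.007 -0.012 -1.   ] F [ 2.2 -1.9 -7.6] op 0.117 q [-0.21  0.22  1.73 -0.01  1.18  1.49]
(-0.152, -0.115, 0.146) [379.6 187.5]
(-0.175, -0.115, 0.146) [383.3 230.5]
(-0.132, -0.115, 0.146) [376.1 148. ]
grip target rel [ 0.03407624 -0.0558848   0.01978061]
```

View pics/m_side.png

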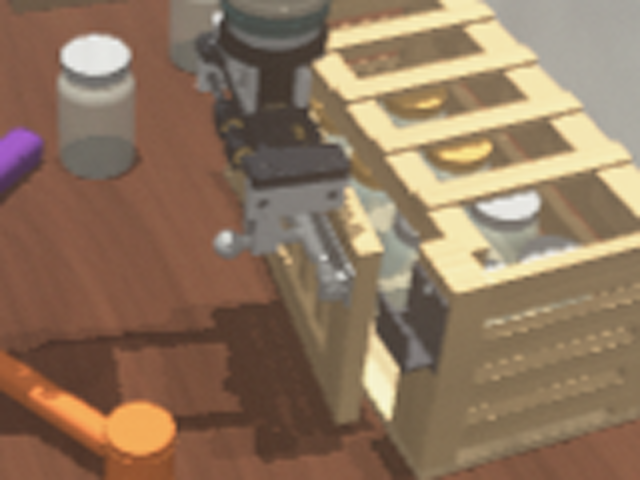

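View pics/m_w.png

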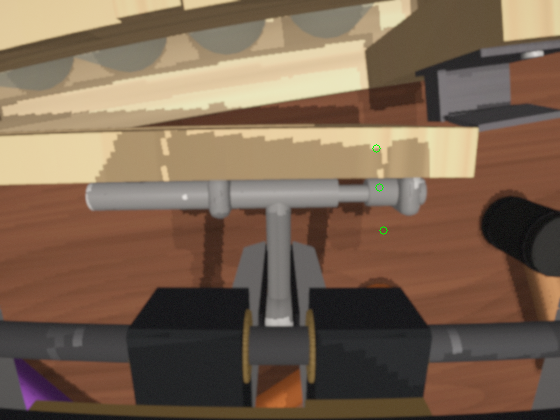

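Call:
{"op": "apply_moves", "data": {
  "steps": [
    [[-1.3, 0.5, 0], [0, 0, -0.05]],
    [[-1.3, 0.6, 0], [0, 0, -0.05]],
    [[-1.3, 0.65, 0], [0, 0, -0.05]],
    [[-0.5, 0.2, 0], [0, 0, -0.02]]
  ]
}}

```text
time: 22.45
position: [0.476, -0.0283, 0.1271]
eef_rot: [3.09, -0.465, 0.026]
wrist_force: [2.9, 0.1, -8.0]
opening: 0.115
```

```bash
python3 kn.py n; python3 - <<'E'
from h import *
cv2.imwrite("pics/n_full.png",read_camera("scene")[:,:,::-1])
cv2.imwrite("pics/n_fulls.png",read_camera("side")[:,:,::-1])
E
```

```text
t 22.6 P [ 0.4763 -0.0285  0.1272] sd [0.0004 0.0002 0.    ] yang -1.868 z [ 0.015 -0.02  -1.   ] F [ 2.6 -1.1 -6.3] op 0.115 q [-0.19  0.16  1.81 -0.02  1.15  1.68]
(-0.152, -0.115, 0.146) [379.6  88.1]
(-0.175, -0.115, 0.146) [391.7 133.9]
(-0.132, -0.115, 0.146) [368.4  46.7]
grip target rel [ 0.07094065 -0.07219855  0.01882095]
```

View pics/n_side.png

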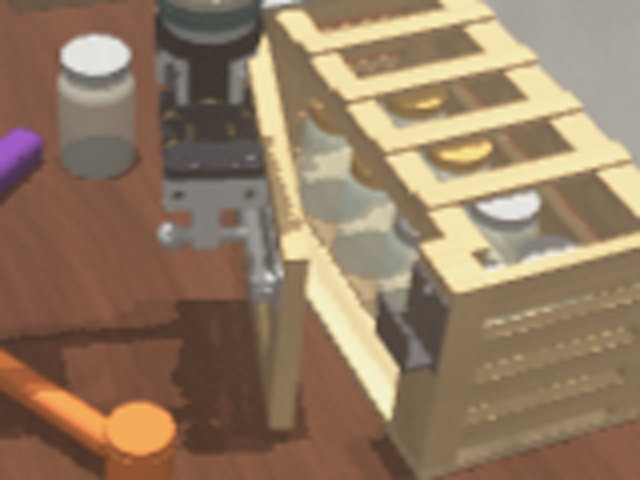

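View pics/n_full.png

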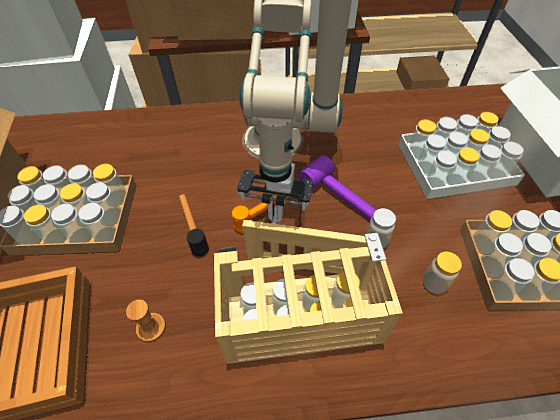

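View pics/n_w.png

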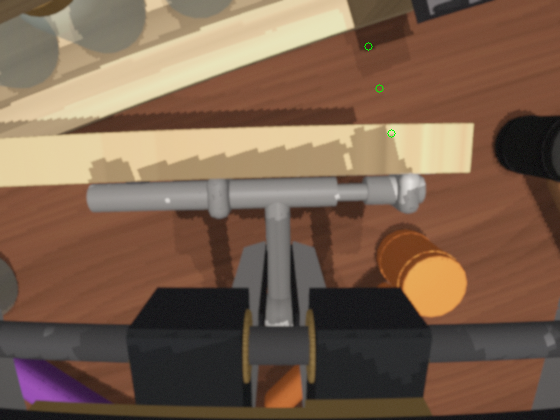

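```bash
python3 - <<'E'
from h import *
a=cv2.imread("pics/side0.png");b=cv2.imread("pics/n_fulls.png")
for nm,(x0,y0,x1,y1) in dict(jar_near=(252,150,282,192),cs=(388,268,436,325),orange=(228,226,292,278)).items():
    t=a[y0:y1,x0:x1]; r=cv2.matchTemplate(b,t,cv2.TM_CCOEFF_NORMED);_,v,_,l=cv2.minMaxLoc(r);print(nm,v,l,(x0,y0))
a=cv2.imread("pics/scene0.png");b=cv2.imread("pics/n_full.png")
for nm,(x0,y0,x1,y1) in dict(jar_far=(421,249,463,294),jar_near=(368,208,398,235)).items():
    t=a[y0:y1,x0:x1]; r=cv2.matchTemplate(b,t,cv2.TM_CCOEFF_NORMED);_,v,_,l=cv2.minMaxLoc(r);print(nm,v,l,(x0,y0))
mean_state(("side",))
job_done()
E
```

```text
jar_near 0.9949256777763367 (252, 150) (252, 150)
cs 0.9989932775497437 (388, 268) (388, 268)
orange 0.857058584690094 (228, 226) (228, 226)
jar_far 0.9967541098594666 (421, 249) (421, 249)
jar_near 0.8357028365135193 (368, 208) (368, 208)
t 22.75 P [ 0.477  -0.0289  0.1272] sd [0. 0. 0.] yang -1.869 z [ 0.014 -0.019 -1.   ] F [ 3.2 -0.7 -6.6] op 0.115 q [-0.19  0.16  1.81 -0.02  1.15  1.68]
the job is handed in; nothing more can be done
```

The job is handed in at 22.8 s with every step done, but the purple look-alike mallet was knocked over along the way.

**What was done**
- **Pin:** I tapped it with the black mallet, then gave it a second tap to be sure. Both outside cameras show the head flat on the strap.
- **Mallet:** I set it back down standing on the table, front right and clear of the crate.
- **Bolt:** I took it by the knob, lifted it about 9 mm over the keeper and drew it about 48 mm to its stop. The wrist force never read above about 15 N.
- **Gate:** It is pulled about 0.29–0.30 rad open, so the free edge stands about 95 mm out. The arm is still holding the knob there and was steady at the last reading, with the bolt still drawn.

**Checks on the other things:** Both jars, the candlestick and the orange mallet matched their starting positions in the pictures. Two of those matches were weaker (about 0.85): the orange one and the second view of jar_near.

**What went wrong**
- **Purple mallet:** The arm's shoulder link probably brushed it on the first swing to the right. It now lies on its side, its handle pointing towards jar_near, which did not move. I left it there rather than handle it further.
- **First grasp:** The fingers slipped off the mallet's handle because they actually end about 22 mm higher than `nose_length` implies. I measured this in the pictures and corrected it for every later grasp.
- **Mallet in the grip:** It turned about 13° in the gripper during the taps. I allowed for that when setting it down.

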